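# Load the tapping fixture and bring the tap over the hole

## Robot

A 6-joint arm with a two-finger parallel gripper is mounted at the origin on the work surface. World frame = base frame: x ahead of the robot, y to its left, z up, the work surface at z = 0. Lengths are in mm, angles in degrees, forces in N, time in s.
With the tool pointing down it reaches from about 400 to 825 mm from the base axis. Payload 7 kg.
Tool frame: the origin (TCP) lies on the centre line of the jaws, within the pads' length; the fingertips stand 25 mm ahead of it and the grasp point (between the pads) lies 6 mm ahead of it; y points along the fingers, z is the direction in which the jaws open and shut, and the axes are right-handed (so a half turn about y gives the same grasp; the last joint's range is limited). The gripper opens to 85 mm and grips with 20 to 120 N. Pads are 22 mm wide; open, the fingers measure 114 mm over their backs; the gripper's body (76 mm by 85 mm) begins 54 mm behind the grasp point. The pads swing forward as they close: fully open they stand 13 mm farther back than shut.
Start: joints at [-50.128, 20.546, 0.682, 0, -70.136, -16.507], TCP at [267.671, -619.635, 256.302] pointing down, gripper open.
Joint ranges: [-176.03, 176.03], [-82.01, 121.73], [-58.28, 71.71], [-173.87, 95.51], [-174.79, -0.11], [-173.66, 173.66]. Speed limits (degrees/s): [136.94, 136.94, 172.46, 180, 180, 180].

## Interface

Orientations are given as a 3x3 rotation matrix whose columns are the frame's x, y, z axes.
In Python, from bench import ctrl gives the robot as it stands.
- The arm moves only by the tool jog_arm, never from a script. Its argument "deltas" is a list of rows, each a list of 3 entries, a list of its own where there are three numbers: the shift along the tool's x, y, z in cm, then the turn, a rotation vector about the tool's x, y, z in rad, then the gripper's target within -1 to 1 (fully open at 1, half-way at 0, shut at -1). A call has 1 to 12 rows; each row shifts and turns the commanded pose from where the row before left it, along the tool's axes as they then stand; what a row does not reach is not made up. A row lasts 1/12 s, in which the tool goes at most 41.7 mm and 7.16 degrees, less where a joint would pass 70% of its speed; a pose out of reach is approached as far as the arm can. A call is refused whole if a number of a shift passes 4.17 or a number of a turn 0.125, either way. A call with a gripper value outside its range is refused whole. The fingers move at their own pace and stop on an object; "newtons" is the grip in N (left out, the last holds). Time passes only in rows, so rows that do not move let the fingers close. It gives the time, the measured TCP pose, the force and the opening at its end, in the units of the state.
- ctrl.get_obs(): the state, without advancing time (a new reading comes with each control period).
- ctrl.camera(name): name is "scene" or "top"; returns the picture (420x560x3 uint8, blue, green, red); there is no depth.
- ctrl.camera_info(name): a dict with "K" (3x3 intrinsics, pixels), "k1" (the pictures are not rectified: a ray, as slopes to the right and down, at radius r is drawn at 1 + k1 r^2 times it, then the intrinsics apply), "R" (3x3) and "t" (3): a world point X has camera coordinates R X + t. Camera axes: x right, y down, z forward; pixel columns grow to the right and rows downward; lengths in mm; the calibration is good to about 2 mm. A picture is of the moment at which its call begins. camera_info takes no time and is no camera call.
- ctrl.close_job(): hands the job in, once; it reports no verdict.
The state is a dict: "time_s": time; "q": joint angles; "qvel": joint speeds; "joint_torque": joint torques, N m; "tcp_pos": TCP position; "eef_rot": TCP orientation; "force": force on the tool from outside, world axes, zero at the start; "torque": the same for the moment, N m; "grip_width": finger opening in mm.
Only numpy, scipy, OpenCV 4.12 (cv2) and the standard library are available. Lean on these libraries where they do the work, as an engineer would, in place of code of your own. Each camera call takes 0.05 s, during which the arm holds its last target.

## Task

Lay the drilled aluminium block, hole side up as it lies, into the pocket of the fixture on the cross table, cut corner to cut corner, so that it is fully home and flat, and let go of it. Then lift the T-handle tap wrench out of the tool stand, carry it over the clamps and finish while holding it still and upright with the tip of its tap a few millimetres above the middle of the block's hole, so that the tap can be oiled before the thread is started. The tap chips easily: on no account let the wrench touch the block, the fixture or the clamps, and leave everything else on the bench where it is.

Things in the scene. Friction and masses are not known exactly. Their poses are not given: they have to be found in the camera images.
- block: Drilled work block: bare aluminium, 44 (x) by 72 (y) by 28 mm (z), its +x +y corner cut off at 45 degrees (14 mm legs), one 9 mm through hole. About 0.23 kg. Origin: centre of the underside of the 44 by 72 outline; z up. Lies flat on the bench near the robot beside an undrilled blank of the same shape; which of the two lies left or right changes.
- hole (a point): Mouth of the block's hole: centre of the hole at the level of the block's top face (12 mm from the block's origin towards its -y end, 28 mm above the underside). Axes as the block's.
- fixture: Fixed cross table: slotted aluminium table 100 (x) by 300 mm (y), top at 70 mm. Origin: on the bench under its middle. Bolted on it a grey steel plate 90 by 130 mm, top at 94 mm, pocket in its middle. Strap clamps over both y ends: |y| 48 to 122 mm, 26 mm wide, tops at 106 mm, studs at |y| = 83 mm up to 134 mm. Cranks reach 114 mm to -x (below 60 mm) and 218 mm to +y (below 80 mm).
- pocket (a point): Centre of the pocket's floor, 84 mm above the bench; axes as the fixture's. Pocket 10 mm deep, the block's outline plus about 1.2 mm all round, 3 mm bevel at the mouth, its +x +y corner filled at 45 degrees by a bright steel insert, like the block's cut corner. Seated, the block's origin is on this point, axes along the fixture's, and it stands 18 mm out of the plate.
- tap_wrench: T-handle tap wrench, bare steel, 130 mm long, about 0.19 kg, upright in one hole of the tool stand, collar resting on it. Origin: tip of the tap; z up its axis. Tap 10 mm thick, z 0 to 40 mm; knurled collar 21 mm thick, z 40 to 68; round body 16 mm thick, z 68 to 130 (centre of mass about z = 80); cross bar 8 mm thick, 110 mm long, along y at z = 118.
- stand: Fixed wooden tool stand, 60 (x) by 170 (y) by 50 mm, with two 13 mm upright holes 46 mm deep at y = +-45 mm. Origin: centre of the underside. One hole holds the tap wrench, the other the hand countersink; which is in which changes.
- blank: Undrilled aluminium blank, same outline, size and origin as the block but without a hole. To be left alone.
- countersink: Hand countersink with a round black bulb handle (25 mm thick, no cross bar), 120 mm long, standing in the other hole of the stand. Origin: its tip, z up. To be left alone.
- oil_bottle: Grey oil bottle with a white spout, 40 mm diameter, 126 mm high, standing on the bench between stand and cross table. Origin: centre of the underside. To be left alone.
- drill_chuck: Steel drill chuck, 43 mm diameter, 56 mm high, standing on the bench. Origin: centre of the underside. To be left alone.
- chuck_key: Dark steel chuck key, a T of 85 by 80 mm, 22 mm high, lying on the bench. Origin: on the bench below the middle of its shaft. To be left alone.
- try_square: Steel try square lying flat, stock 75 mm, blade 108 mm, 14 mm high. Origin: on the bench below the middle of the stock. To be left alone.
- brush: Small brush with a wooden handle, 160 mm long, lying on the bench. Origin: about its middle, on the bench. To be left alone.
Mind the look-alikes: they are no part of the job. What is shaped like the block but red is not meant.

How it is judged (in metres and radians):
On the way:
1. the block is seated in the pocket, fully home, flat and square, and let go of (z of block in the frame of pocket between -0.002 and 0.002 m and horizontal distance between block and pocket below 0.003 m and angle between the y axis of block and the y axis of fixture, either way round below 0.07 rad and angle between block's own z axis and vertical below 0.04 rad and contact force between the fingers and block below 0.2 N), for 0.3 s.
At the end, for the whole second after the job is handed in: Block home in the pocket (within 3 mm sideways, 2 mm in height, 4 degrees square, 2.3 degrees flat); tap wrench held still in the fingers, upright within 5 degrees, tap tip 1 to 15 mm above the hole's mouth, within 4 mm of its axis, touching neither block nor fixture (z of block in the frame of pocket between -0.002 and 0.002 m and horizontal distance between block and pocket below 0.003 m and angle between the y axis of block and the y axis of fixture, either way round below 0.07 rad and angle between block's own z axis and vertical below 0.04 rad and z of tap_wrench in the frame of hole between 0.001 and 0.015 m and horizontal distance between tap_wrench and hole below 0.004 m and angle between tap_wrench's own z axis and vertical below 0.09 rad and linear speed of tap_wrench below 0.02 m/s and contact force between the fingers and tap_wrench above 2 N and contact force between tap_wrench and block below 0.1 N and contact force between tap_wrench and fixture below 0.1 N); the arm keeps its last pose, push and grip.
It fails at once if the tap wrench touches the block, the fixture or the clamps (contact force between tap_wrench and block above 0.5 N or contact force between tap_wrench and fixture above 0.5 N).
It fails at once if a bystander is moved by more than 20 mm (distance of any of blank, countersink, oil_bottle, drill_chuck, chuck_key, try_square, brush from where it was at the start of the episode above 0.02 m).
It also fails if it takes over 58 s, if anything falls off the work surface, if the arm or the gripper's body presses on something with over 40 N, if the wrist force passes 120 N, or if a joint passes its speed limit or range.

## Working session

There is one attempt and no reset: what is moved stays moved. The work goes in short steps, Python scripts to look and compute and a tool call to move; the robot and the scene stay as the last step left them, time stands still between calls to the robot, and variables do not carry over. Pictures are saved under pics/ and viewed, and the job is handed in when it is done.

Besides the shell and the picture viewer there is one more tool, called after "Call:" as name([rows], argument=value, ...), one row to a line, values as JSON. jog_arm: Moves the arm, as the interface text tells. Its arguments: {"type":"object","properties":{"deltas":{"type":"array","items":{"type":"array"}},"newtons":{"type":"number"}},"required":["deltas"]}

```bash
mkdir -p pics; ls
cat > h.py <<'E'
import numpy as np, cv2
from bench import ctrl
def info(n):
    c=ctrl.camera_info(n); return {k:np.array(v,float) for k,v in c.items() if k in("K","k1","R","t")}
def ray(n,u,v):
    c=info(n); d=np.array([float(c["k1"]),0,0,0])
    p=cv2.undistortPoints(np.array([[[u,v]]],float),c["K"],d)[0,0]
    o=-c["R"].T@c["t"]; r=c["R"].T@np.array([p[0],p[1],1]); return o,r/np.linalg.norm(r)
def onz(n,u,v,z):
    o,r=ray(n,u,v); return o+r*(z-o[2])/r[2]
def proj(n,X):
    c=info(n); d=np.array([float(c["k1"]),0,0,0])
    return cv2.projectPoints(np.array(X,float).reshape(-1,3),cv2.Rodrigues(c["R"])[0],c["t"],c["K"],d)[0][:,0]
def crop(img,u0,v0,u1,v1,s,name):
    cv2.imwrite("pics/"+name,cv2.resize(img[v0:v1,u0:u1],None,fx=s,fy=s,interpolation=cv2.INTER_CUBIC))
E
python3 - <<'E'
from h import *
for n in("scene","top"):
    im=ctrl.camera(n); cv2.imwrite(f"pics/{n}0.png",im); np.save(n+"0.npy",im); c=info(n)
    print(n,c, -c["R"].T@c["t"])
o=ctrl.get_obs(); print(o)
E
```

```text
pics
scene {'K': array([[385.37551461,   0.        , 284.97864935],
       [  0.        , 385.37551461, 208.88246881],
       [  0.        ,   0.        ,   1.        ]]), 'k1': array(-0.09731708), 'R': array([[-0.28294259,  0.95899261, -0.01663327],
       [ 0.71120808,  0.19813733, -0.67448103],
       [-0.64352665, -0.20266913, -0.73810478]]), 't': array([ 196.50664148, -335.39077605, 1141.16877738])} [1028.50525239  109.28469665  619.35596562]
top {'K': array([[431.39977094,   0.        , 284.20858213],
       [  0.        , 431.39977094, 207.94373077],
       [  0.        ,   0.        ,   1.        ]]), 'k1': array(-0.12424309), 'R': array([[-0.02565486, -0.9995257 , -0.01703516],
       [-0.98370425,  0.02827492, -0.17755697],
       [ 0.17795442,  0.01220236, -0.98396307]]), 't': array([-33.24864068, 533.77657478, 856.72220837])} [371.76778839 -58.77939482 937.19237111]
{'time_s': 0.1, 'q': array([-5.01289203e+01,  2.05874805e+01,  6.38390464e-01, -1.77620635e-02,
       -7.01358144e+01, -1.65081181e+01]), 'qvel': array([ 0.03438687, -0.03934027,  0.10569553,  0.07865267,  0.04353311,
       -0.00498904]), 'joint_torque': array([-1.89093313e-03, -5.84762692e+01,  2.94110584e+01,  6.95457727e+00,
       -3.15634970e-03,  1.40643134e-06]), 'tcp_pos': array([ 267.50672554, -619.29527111,  255.45077141]), 'eef_rot': array([[ 9.18052968e-01, -7.26185840e-04, -3.96457086e-01],
       [ 3.96457726e-01,  1.32420954e-03,  9.18052024e-01],
       [-1.41684126e-04, -9.99998860e-01,  1.50359648e-03]]), 'force': array([-0.31643225,  0.06677069, -0.37257708]), 'torque': array([ 0.05292862,  0.03435357, -0.01184297]), 'grip_width': 85.17566088600226}
```

View pics/scene0.png

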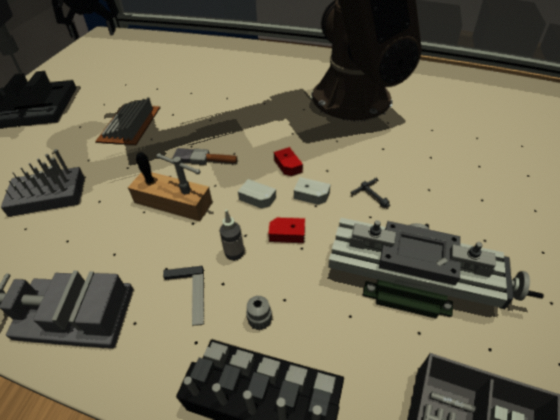

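View pics/top0.png

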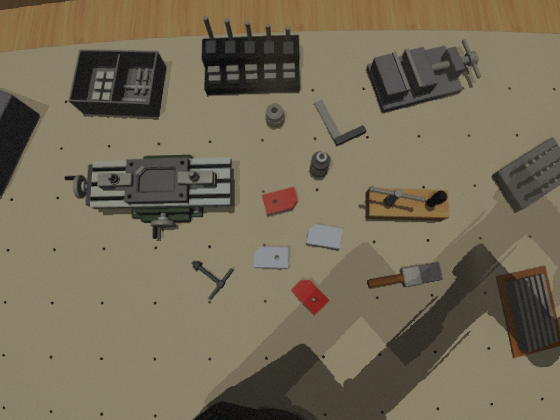

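The scene view shows the stand at (170,190), the fixture at (420,260) and two silver blocks at (257,193) and (312,190). In the top view the silver pieces are at (271,258), apparently with a hole, and (325,236), apparently plain. The red ones at (280,201) and (310,296) are look-alikes. The T-wrench is in the stand at (391,200) and the countersink at (437,198). I'll enlarge to confirm.

Run:
```python
from h import *
t=np.load("top0.npy"); s=np.load("scene0.npy")
crop(t,240,210,360,290,6,"c1.png"); crop(t,355,175,460,230,7,"c2.png"); crop(t,75,145,250,245,4,"c3.png"); crop(s,120,140,345,225,3,"c4.png")
```

```text
(no output)
```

View pics/c1.png

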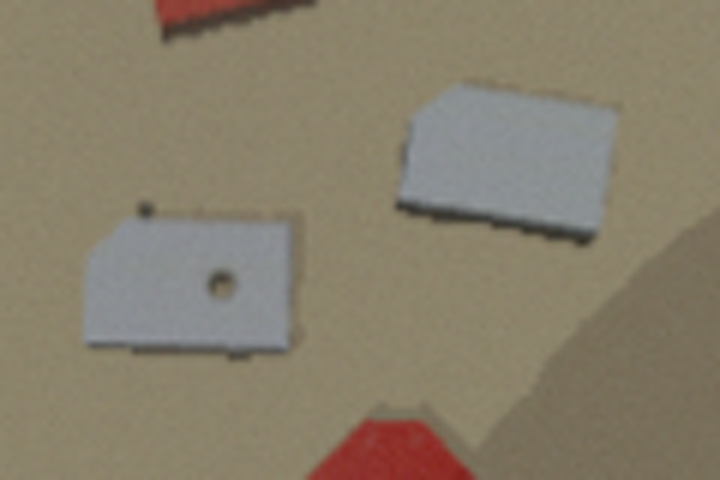

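View pics/c2.png

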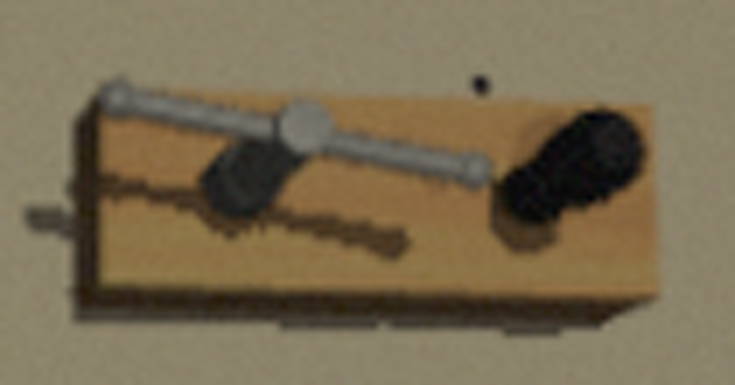

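View pics/c3.png

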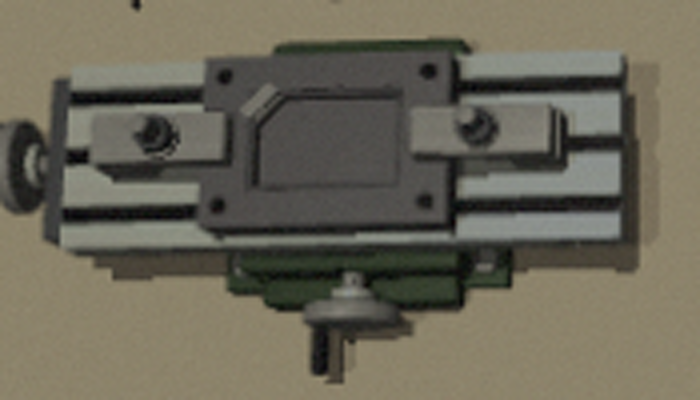

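View pics/c4.png

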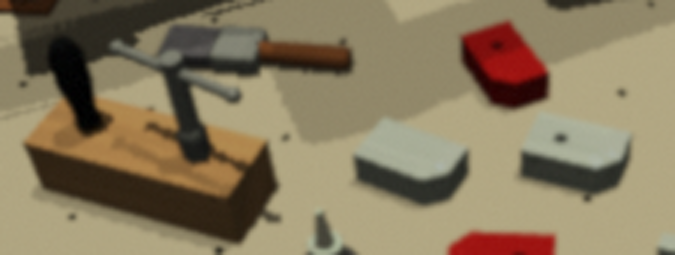

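The crops settle it. The drilled block is the one at top (271,258), with its hole at (277,258) and its cut corner at the upper left (+x +y). The one at (325,236) has no hole, so it is the blank. The wrench with the cross bar is in the left hole, with its collar at about (389,201). The pocket's bright insert is at (140,170). Next I measure these.

```bash
cat > m.py <<'E'
from h import *
t=np.load("top0.npy"); hsv=cv2.cvtColor(t,cv2.COLOR_BGR2HSV)
def fitblock(img,box,z,lo,hi):
    u0,v0,u1,v1=box
    h=cv2.cvtColor(img[v0:v1,u0:u1],cv2.COLOR_BGR2HSV)
    m=cv2.inRange(h,lo,hi); cs,_=cv2.findContours(m,cv2.RETR_EXTERNAL,cv2.CHAIN_APPROX_NONE)
    c=max(cs,key=cv2.contourArea)[:,0]+[u0,v0]
    W=np.array([onz("top",*p,z)[:2] for p in c],np.float32)
    return c,W,cv2.minAreaRect(W),m
print(t[258,265],hsv[258,265],t[236,325],hsv[220,300],hsv[240,280])
E
python3 - <<'E'
from m import *
c,W,r,m=fitblock(t,(245,235,305,280),28,(95,0,100),(130,255,255)); print("block",r,cv2.contourArea(c.astype(np.int32)))
cv2.imwrite("pics/m.png",cv2.resize(m,None,fx=8,fy=8,interpolation=0))
for p in [(277.0,257.4)]: print("hole",onz("top",*p,28))
# plate/pocket
def P(z,*pts):
    for u,v in pts: print(np.round(onz("top",75+u/4-.4,145+v/4-.4,z),1),end=' ')
    print()
print("plate corners94");P(94,(204,57),(452,50),(450,225),(197,229))
print("screws94");P(94,(225,77),(429,71),(425,201),(217,206))
print("pocket");P(94,(275,97),(405,91),(402,187),(248,190),(248,118))
print("studs134");P(134,(150,128),(477,122))
E
```

```text
[146 141 140] [115  10 146] [142 143 138] [ 21  64 143] [ 21  60 140]
block ((432.2641296386719, -16.007946014404297), (69.37548828125, 42.03924560546875), 88.47444915771484) 573.5
hole [431.00765559 -29.64093469  28.        ]
plate corners94
[637.6 279.2  94. ] [636.1 147.4  94. ] [544.4 146.7  94. ] [546.3 278.6  94. ] 
screws94
[626.3 267.3  94. ] [625.3 159.2  94. ] [557.1 159.8  94. ] [558.  268.4  94. ] 
pocket
[614.5 240.   94. ] [615.1 171.5  94. ] [564.8 171.8  94. ] [565.8 252.3  94. ] [603.8 253.9  94. ] 
studs134
[589.6 289.2 134. ] [586.7 124.6 134. ]
```

View pics/m.png

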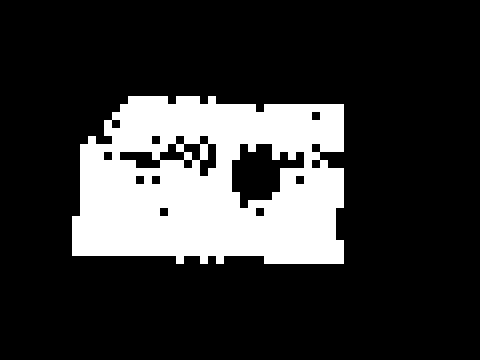

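```bash
cat > e.py <<'E'
from h import *
from scipy.ndimage import map_coordinates, gaussian_filter1d
def edge(g,n,p,q,z,w=3,sgn=0,trim=.12):
    p,q=np.array(p,float),np.array(q,float); d=(q-p)/np.linalg.norm(q-p); nr=np.array([-d[1],d[0]])
    s=np.arange(-w,w+.01,.25); pts=[]
    for f in np.linspace(trim,1-trim,30):
        c=p+(q-p)*f; xy=c[:,None]+nr[:,None]*s
        pr=gaussian_filter1d(map_coordinates(g,[xy[1],xy[0]],order=1),2); gr=np.gradient(pr)
        gr=gr*sgn if sgn else abs(gr)
        k=int(np.argmax(gr)); 
        k2=slice(max(0,k-3),k+4); off=(s[k2]*np.clip(gr[k2],0,None)).sum()/np.clip(gr[k2],1e-9,None).sum()
        pts.append(c+nr*off)
    W=np.array([onz(n,*a,z)[:2] for a in pts],np.float32)
    l=cv2.fitLine(W,cv2.DIST_HUBER,0,.01,.01).ravel()
    r=abs((W-l[2:])@np.array([-l[1],l[0]]))
    return l[2:],l[:2],np.median(r)
def inter(a,b):
    A=np.array([a[1],-b[1]]).T; k=np.linalg.solve(A,b[0]-a[0]); return a[0]+a[1]*k[0]
def show(nm,e):
    d=e[1]; print(nm,np.round(e[0],1),"ang%%90 %.2f res %.2f"%((np.degrees(np.arctan2(d[1],d[0]))+45)%90-45,e[2]))
E
python3 - <<'E'
from e import *
for cam in("top",):
    t=np.load(cam+"0.npy"); b,gc,rc=[t[:,:,i].astype(float) for i in range(3)]
    g=t.mean(2).astype(float)
    c1=lambda u,v:(240+u/6-.42,210+v/6-.42); c3=lambda u,v:(75+u/4-.375,145+v/4-.375)
    d=b-rc+0*g # blueish block vs sand
    for nm,a,bb in[("+x",(135,220),(290,222)),("-x",(85,343),(290,348)),("-y",(290,222),(290,348)),("+y",(87,260),(86,343))]:
        show("block "+nm,edge(d,cam,c1(*a),c1(*bb),28))
    for nm,a,bb in[("+x",(204,57),(452,50)),("-x",(197,229),(450,225)),("-y",(452,60),(450,100)),("-y2",(451,160),(450,215)),("+y",(204,60),(203,110)),("+y2",(200,170),(198,220))]:
        show("plate "+nm,edge(g,cam,c3(*a),c3(*bb),94))
    for nm,a,bb in[("+x",(285,96),(400,91)),("-x",(250,190),(402,186)),("-y",(403,100),(402,185)),("+y",(249,125),(248,185))]:
        show("pocket "+nm,edge(g,cam,c3(*a),c3(*bb),94,w=2))
    for nm,a,bb in[("-y",(625,55),(622,235)),("+x",(455,60),(625,54)),("+x2",(75,72),(200,67))]:
        show("table "+nm,edge(g,cam,c3(*a),c3(*bb),70,w=2.5))
E
```

```text
block +x [454.3 -30.2] ang%90 -3.11 res 0.27
block -x [408.8 -21.2] ang%90 -4.08 res 0.21
block -y [431.1 -53.1] ang%90 -4.32 res 0.17
block +y [427.2  20. ] ang%90 -1.94 res 0.03
plate +x [640.8 211.5] ang%90 0.98 res 1.53
plate -x [541.7 201.9] ang%90 -0.39 res 0.13
plate -y [620.2 145.5] ang%90 -24.13 res 0.74
plate -y2 [561.2 146.2] ang%90 -13.00 res 1.87
plate +y [624.5 278.7] ang%90 -2.61 res 0.15
plate +y2 [564.3 278.6] ang%90 -3.81 res 0.18
pocket +x [612.8 206.7] ang%90 5.61 res 1.28
pocket -x [564.6 209. ] ang%90 0.17 res 0.20
pocket -y [589.8 170.8] ang%90 -5.30 res 0.78
pocket +y [585.7 250.9] ang%90 -1.27 res 0.19
table -y [587.8  64. ] ang%90 -0.31 res 0.23
table +x [640.9 106.3] ang%90 -0.67 res 0.16
table +x2 [642.9 331. ] ang%90 0.07 res 0.37
```

Run:
```python
from h import *
t=np.load("top0.npy"); s=np.load("scene0.npy")
f=cv2.convertScaleAbs(t,alpha=1.6,beta=0)
crop(f,95,150,220,225,6,"d1.png")
f=cv2.convertScaleAbs(s,alpha=1.6,beta=0)
crop(f,325,205,525,315,4,"d2.png")
```

```text
(no output)
```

View pics/d1.png

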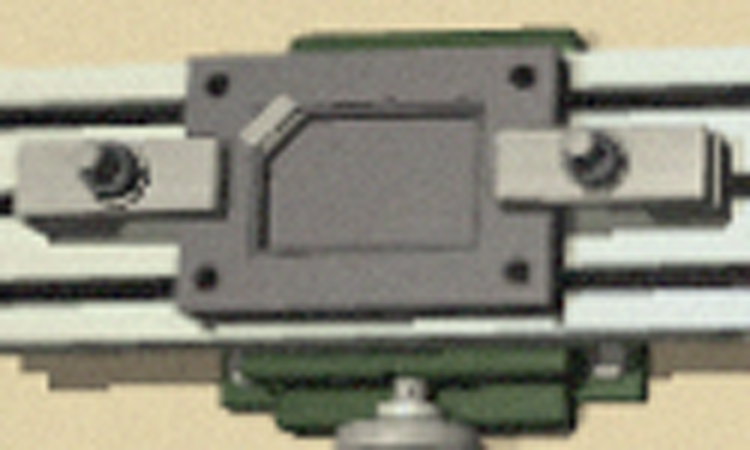

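View pics/d2.png

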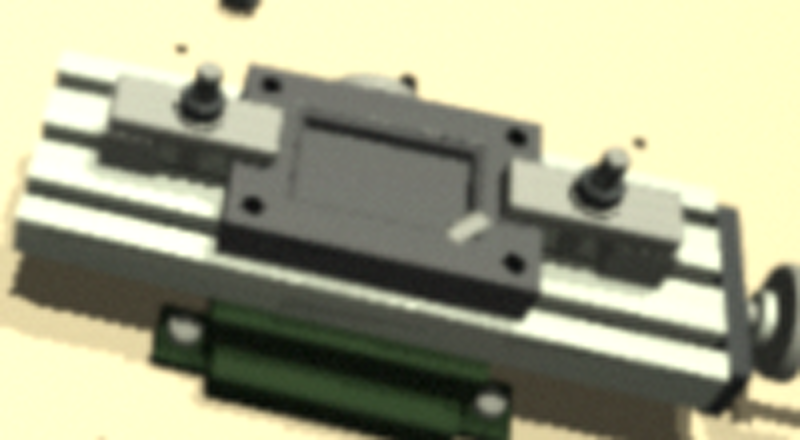

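Run:
```python
from h import *
T=lambda u,v,z:onz("top",95+u/6-.42,150+v/6-.42,z)
S=lambda u,v,z:onz("scene",325+u/4-.375,205+v/4-.375,z)
a=np.array([T(*p,94) for p in[(217,84),(522,76),(517,271),(206,277)]]); b=np.array([S(*p,94) for p in[(515,263),(252,204),(271,84),(517,137)]])
for x in(a,b):
    print(np.round(x[:,:2],1).tolist(),x.mean(0)); d=x[0]-x[1]; e=x[3]-x[2]; print(np.degrees(np.arctan2(-d[0],d[1])),np.degrees(np.arctan2(-e[0],e[1])))
print("studs T",T(96,153,134),T(583,147,134)," S",S(618,157,134),S(208,70,134))
print("floor T",[np.round(T(*p,84)[:2],1).tolist() for p in[(268,249),(477,246),(480,115),(272,170)]])
print("mouth T",[np.round(T(*p,94)[:2],1).tolist() for p in[(248,255),(484,247),(484,103),(250,150)]])
print("tableS",S(15,250,70),S(735,405,70),"T", )
# block in scene crop c4 (3x, off 120,140)
C=lambda u,v,z:onz("scene",120+u/3-.33,140+v/3-.33,z)
print("hole S",C(561,138,28), "T",onz("top",240+222/6-.42,210+284/6-.42,28))
print("blk S",[np.round(C(*p,28)[:2],1).tolist() for p in[(538,112),(630,137),(521,149)]])
W=lambda u,v,z:onz("top",355+u/7-.43,175+v/7-.43,z)
print("wrench head T z140",W(305,128,140),"bar ends z128",W(117,97,128),W(477,170,128))
print("stand top T",[np.round(W(*p,50)[:2],1).tolist() for p in[(97,95),(655,105),(657,296),(97,288)]])
print("wr S: head",C(172,62,140),"bar ends",C(115,46,128),C(235,95,128))
```

```text
[[626.9, 267.5], [625.6, 159.7], [557.4, 160.0], [558.7, 268.3]] [592.1273968  213.90047645  94.        ]
-0.7111761198985358 -0.710950709690156
[[627.0, 267.8], [625.8, 159.7], [557.9, 160.6], [559.4, 268.4]] [592.49702221 214.10452483  94.        ]
-0.6541190554094662 -0.7971087258149624
studs T [592.8599101  292.51563998 134.        ] [588.90205319 128.75740755 134.        ]  S [594.70694668 296.50680239 134.        ] [593.10145398 130.5535064  134.        ]
floor T [[570.1, 250.4], [568.7, 176.7], [615.1, 176.8], [598.1, 250.1]]
mouth T [[565.9, 253.8], [566.0, 171.5], [616.5, 172.7], [602.8, 254.6]]
tableS [658.27599139  67.37760223  70.        ] [655.78534926 364.49332909  70.        ] T
hole S [433.81192476 -26.70032309  28.        ] T [432.05276963 -28.78125045  28.        ]
blk S [[411.3, -50.2], [419.2, 21.8], [452.7, -51.9]]
wrench head T z140 [ 538.82449803 -265.87137285  140.        ] bar ends z128 [ 551.47223517 -217.3572403   128.        ] [ 528.24148561 -316.22149052  128.        ]
stand top T [[569.6, -226.6], [562.0, -398.3], [503.2, -393.3], [510.7, -223.0]]
wr S: head [ 544.48158489 -260.12834827  140.        ] bar ends [ 527.28963214 -315.55620376  128.        ] [ 551.28953323 -214.12214967  128.        ]
```

The two views agree:
- **Fixture:** (592.3, 214.0), yaw −0.7°.
- **Block:** about (432.3, −16.6), yaw about −3.7°.
- **Wrench:** axis about (539, −265.7), bar yaw about −13.2°.

First I move over the block at travel height.

Call:
jog_arm([
  [[2.44,0,3.05],[0,0,0],1],
  [[2.44,0,3.05],[0,0,0],1],
  [[2.44,0,3.05],[0,0,0],1],
  [[2.44,0,3.05],[0,0,0],1],
  [[2.44,0,3.05],[0,0,0],1],
  [[2.44,0,3.05],[0,0,0],1],
  [[2.44,0,3.05],[0,0,0],1],
  [[2.44,0,3.05],[0,0,0],1],
  [[2.44,0,3.05],[0,0,0],1],
  [[2.44,0,3.05],[0,0,0],1],
  [[2.44,0,3.05],[0,0,0],1],
  [[2.44,0,3.05],[0,0,0],1],
])

```text
time_s: 1.1
tcp_pos: [391.1, -165.7, 256.3]
eef_rot: [[0.918, 0.0, -0.396], [0.396, 0.0, 0.918], [0.0, -1.0, 0.0]]
force: [0.1, 0.2, 0.1]
grip_width: 85.1
```

Call:
jog_arm([
  [[2.44,0,3.05],[0,-0.11,0],1],
  [[0,0,0],[0,-0.11,0],1],
  [[0,0,0],[0,-0.11,0],1],
  [[0,0,0],[0,-0.11,0],1],
  [[0,0,0],[0,-0.11,0],1],
  [[0,0,0],[0,-0.11,0],1],
  [[0,0,0],[0,-0.11,0],1],
  [[0,0,0],[0,-0.11,0],1],
  [[0,0,0],[0,-0.11,0],1],
  [[0,0,0],[0,-0.11,0],1],
  [[0,0,0],[0,0,0],1],
  [[0,0,0],[0,0,0],1],
])

```text
time_s: 2.1
tcp_pos: [401.4, -129.8, 256.1]
eef_rot: [[0.066, -0.0, -0.998], [0.998, 0.0, 0.066], [0.0, -1.0, 0.0]]
force: [0.3, -0.4, -0.1]
grip_width: 85.2
```

```bash
cat > go.py <<'E'
import sys
from h import *
# args: target x y z yaw(of wrench/block frame; jaw z = -x axis)
def st():
    o=ctrl.get_obs(); p=np.array(o["tcp_pos"]);R=np.array(o["eef_rot"]); return o,p,R
o,p,R=st()
print("t",round(o["time_s"],2),"p",np.round(p,1),"jaw",np.round(np.degrees(np.arctan2(R[1,2],R[0,2])),2),"tilt",np.round(np.degrees(np.arccos(-R[2,1])),2),"w",round(o["grip_width"],1),"F",np.round(o["force"],1),"q",np.round(o["q"],0))
if len(sys.argv)>1:
    a=list(map(float,sys.argv[1:])); y=np.radians(a[3]); x=np.array([np.cos(y),np.sin(y),0]); up=np.array([0,0,1.])
    yt=-up; zt=-x; xt=np.cross(yt,zt); G=np.array([xt,yt,zt]).T
    print("shift cm (tool)",np.round(R.T@(np.array(a[:3])-p)/10,2),"shift cm in goal axes",np.round(G.T@(np.array(a[:3])-p)/10,2),"turn",np.round(cv2.Rodrigues(R.T@G)[0].ravel(),3))
E
python3 go.py 432.3 -16.6 36 -3.7
```

```text
t 2.1 p [ 401.4 -129.8  256.1] jaw 176.19 tilt 0.02 w 85.2 F [ 0.3 -0.4 -0.1] q [  9.  -4. -29.  -0. -65. -13.]
shift cm (tool) [11.5  22.01 -2.34] shift cm in goal axes [11.5  22.01 -2.35] turn [-0.    -0.002  0.   ]
```

Call:
jog_arm([
  [[2.3,1.5,-0.47],[0,0,0],1],
  [[2.3,2,-0.47],[0,0,0],1],
  [[2.3,2,-0.47],[0,0,0],1],
  [[2.3,2,-0.47],[0,0,0],1],
  [[2.3,2,-0.46],[0,0,0],1],
  [[0,2.5,0],[0,0,0],1],
  [[0,2.5,0],[0,0,0],1],
  [[0,0,0],[0,0,0],1],
  [[0,0,0],[0,0,0],1],
])

```text
time_s: 2.85
tcp_pos: [431.5, -16.9, 110.8]
eef_rot: [[0.065, -0.003, -0.998], [0.998, -0.002, 0.065], [-0.002, -1.0, 0.003]]
force: [0.9, -0.4, 0.3]
grip_width: 85.3
```

```bash
python3 go.py 432.3 -16.6 36 -3.7
python3 - <<'E'
from h import *
s=ctrl.camera("scene"); t=ctrl.camera("top")
crop(s,240,120,400,230,4,"e1.png"); crop(t,230,210,350,300,5,"e2.png")
E
```

```text
t 2.85 p [431.5 -16.9 110.8] jaw 176.27 tilt 0.2 w 85.3 F [ 0.9 -0.4  0.3] q [ 24.   7. -40.   0. -44. -28.]
shift cm (tool) [ 0.05  7.48 -0.1 ] shift cm in goal axes [ 0.03  7.48 -0.08] turn [-0.003 -0.001 -0.002]
```

View pics/e1.png

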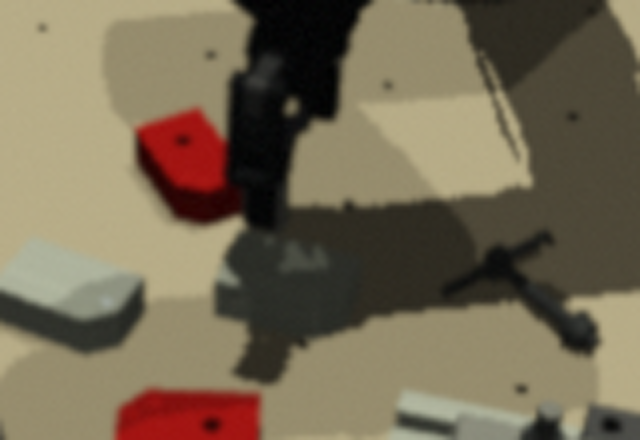

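The gripper is above the drilled block, with the fingers over its y-middle. Descending.

Call:
jog_arm([
  [[0.03,2,-0.08],[0,0,0],1],
  [[0,2,0],[0,0,0],1],
  [[0,2,0],[0,0,0],1],
  [[0,1,0],[0,0,0],1],
  [[0,0.45,0],[0,0,0],1],
  [[0,0,0],[0,0,0],1],
  [[0,0,0],[0,0,0],1],
])

```text
time_s: 3.53
tcp_pos: [433.9, -16.1, 37.9]
eef_rot: [[0.063, 0.002, -0.998], [0.998, 0.001, 0.063], [0.001, -1.0, -0.002]]
force: [-0.0, -0.4, 0.7]
grip_width: 85.5
```

Call:
jog_arm([
  [[0,0,0],[0,0,0],-1],
  [[0,0,0],[0,0,0],-1],
  [[0,0,0],[0,0,0],-1],
  [[0,0,0],[0,0,0],-1],
  [[0,0,0],[0,0,0],-1],
  [[0,0,0],[0,0,0],-1],
  [[0,0,0],[0,0,0],-1],
  [[0,0,0],[0,0,0],-1],
  [[0,0,0],[0,0,0],-1],
  [[0,0,0],[0,0,0],-1],
], newtons=60)

```text
time_s: 4.37
tcp_pos: [433.2, -16.2, 37.7]
eef_rot: [[0.063, 0.001, -0.998], [0.998, 0.0, 0.063], [0.0, -1.0, -0.001]]
force: [-3.3, 1.6, 11.4]
grip_width: 42.4
```

```bash
python3 go.py 432.3 -16.6 200 -0.7
```

```text
t 4.37 p [433.2 -16.2  37.7] jaw 176.4 tilt 0.04 w 42.4 F [-3.3  1.6 11.4] q [ 24.  14. -44.   0. -31. -28.]
shift cm (tool) [ -0.04 -16.23   0.08] shift cm in goal axes [ -0.04 -16.23   0.09] turn [ 0.001 -0.051  0.   ]
```

Gripped, with an opening of 42.4 mm. Lifting and looking.

Call:
jog_arm([
  [[0,-0.5,0],[0,0,0],-1],
  [[0,-2,0],[0,0,0],-1],
  [[0,-3,0],[0,0,0],-1],
  [[0,-3,0],[0,0,0],-1],
  [[0,-3,0],[0,0,0],-1],
  [[0,-3,0],[0,-0.026,0],-1],
  [[0,-1.5,0],[0,-0.025,0],-1],
  [[0,0,0],[0,0,0],-1],
  [[0,0,0],[0,0,0],-1],
])

```text
time_s: 5.12
tcp_pos: [432.9, -16.2, 197.3]
eef_rot: [[0.013, 0.002, -1.0], [1.0, 0.001, 0.013], [0.001, -1.0, -0.002]]
force: [0.3, -0.2, -3.6]
grip_width: 42.7
```

```bash
python3 go.py 592.3 214.0 196 -0.7
```

```text
t 5.12 p [432.9 -16.2 197.3] jaw 179.27 tilt 0.11 w 42.7 F [ 0.3 -0.2 -3.6] q [ 24.   0. -33.  -0. -57. -25.]
shift cm (tool) [ 23.22   0.18 -15.65] shift cm in goal axes [ 23.21   0.13 -15.66] turn [ 0.002 -0.001  0.001]
```

Call:
jog_arm([
  [[2.32,0,-1.57],[0,0,0],-1],
  [[2.32,0,-1.57],[0,0,0],-1],
  [[2.32,0,-1.57],[0,0,0],-1],
  [[2.32,0,-1.57],[0,0,0],-1],
  [[2.32,0,-1.57],[0,0,0],-1],
  [[2.32,0,-1.57],[0,0,0],-1],
  [[2.32,0,-1.57],[0,0,0],-1],
  [[2.32,0,-1.57],[0,0,0],-1],
  [[2.32,0,-1.57],[0,0,0],-1],
  [[2.32,0,-1.53],[0,0,0],-1],
  [[0,0,0],[0,0,0],-1],
  [[0,0,0],[0,0,0],-1],
])

```text
time_s: 6.12
tcp_pos: [591.8, 214.4, 193.5]
eef_rot: [[0.012, -0.004, -1.0], [1.0, -0.003, 0.012], [-0.003, -1.0, 0.004]]
force: [-1.3, 0.1, -3.1]
grip_width: 42.4
```

```bash
python3 go.py 592.3 214.0 196 -0.7
python3 - <<'E'
from h import *
s=ctrl.camera("scene"); t=ctrl.camera("top"); np.save("scene1.npy",s); np.save("top1.npy",t)
crop(s,325,125,525,275,4,"f1.png"); crop(t,95,130,245,240,5,"f2.png")
E
```

```text
t 6.12 p [591.8 214.4 193.5] jaw 179.32 tilt 0.28 w 42.4 F [-1.3  0.1 -3.1] q [ 38.  19. -10.  -0. -61. -38.]
shift cm (tool) [-0.04 -0.25 -0.05] shift cm in goal axes [-0.04 -0.25 -0.05] turn [-0.004  0.    -0.003]
```

View pics/f1.png

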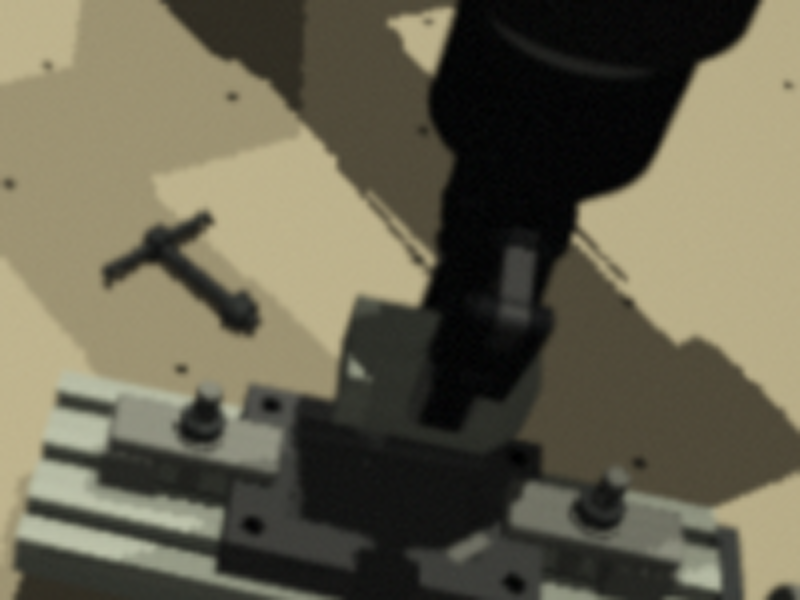

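View pics/f2.png

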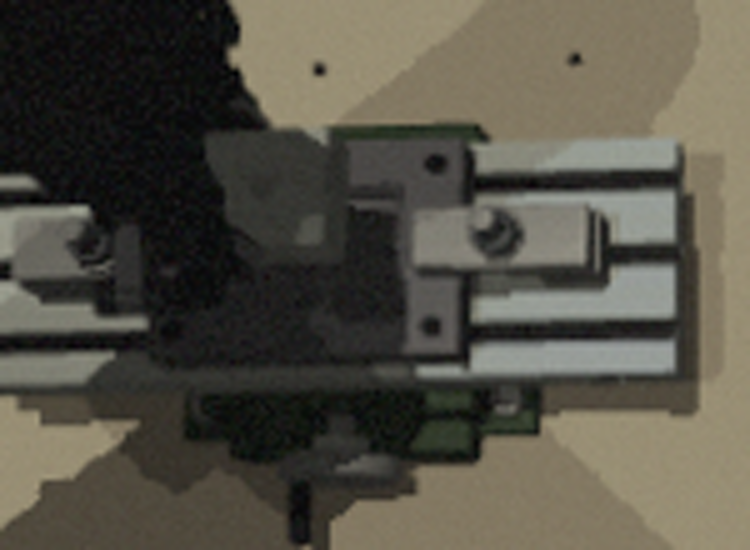

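Run:
```python
from h import *
f=np.load("top1.npy"); crop(cv2.convertScaleAbs(f,alpha=2.2),125,145,185,195,12,"g2.png")
f=np.load("scene1.npy"); crop(cv2.convertScaleAbs(f,alpha=2.2),400,190,475,250,10,"g1.png")
# predicted corners for block origin (591.8,214,155.8)
o=np.array([591.8,214.0,155.8])
P=[o+[22,-36,0],o+[22,-36,28],o+[-22,-36,28],o+[22,22,0],o+[22,22,28],o+[-22,-36,0],o+[0,-12,28]]
print("S g1",((proj("scene",P)-[400,190]+.5)*10-.5).round(0).tolist()); print("T g2",((proj("top",P)-[125,145]+.5)*12-.5).round(0).tolist())
```

```text
S g1 [[78.0, 394.0], [118.0, 276.0], [137.0, 74.0], [454.0, 471.0], [508.0, 354.0], [99.0, 194.0], [285.0, 203.0]]
T g2 [[474.0, 179.0], [422.0, 127.0], [413.0, 404.0], [122.0, 193.0], [59.0, 142.0], [466.0, 447.0], [265.0, 270.0]]
```

View pics/g1.png

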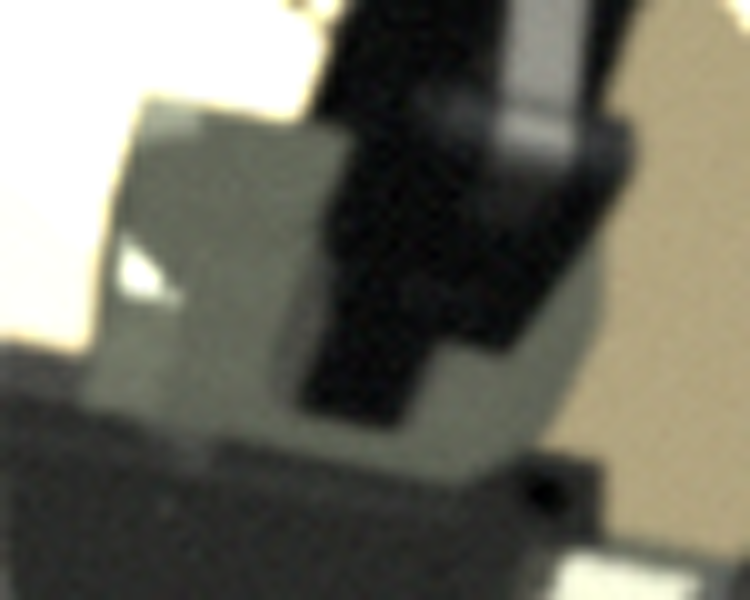

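View pics/g2.png

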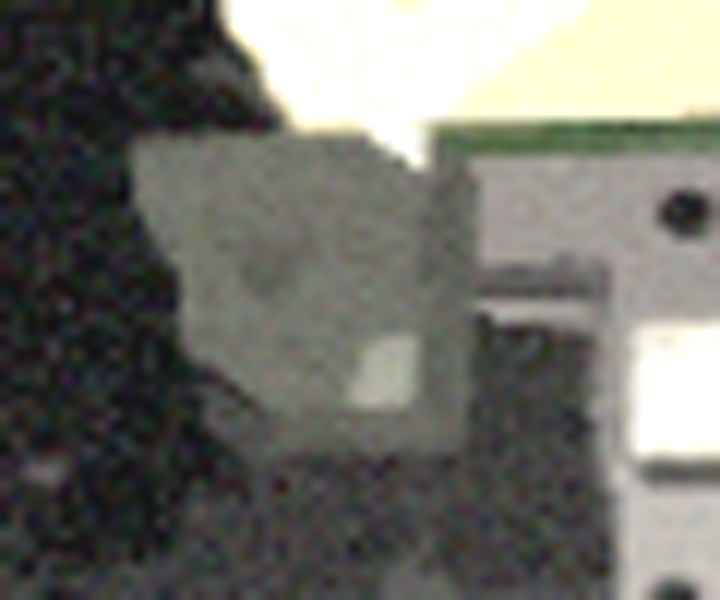

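The block hangs level and square in the fingers. In the top view its corners are within about 0.3 px of prediction (scene about 1 px right and 1–2 px low). The descent goes in stages.

Call:
jog_arm([
  [[-0.02,1.5,-0.04],[-0.002,0,-0.001],-1],
  [[0,2,0],[0,0,0],-1],
  [[0,1.5,0],[0,0,0],-1],
  [[0,0.5,0],[0,0,0],-1],
  [[0,0,0],[0,0,0],-1],
  [[0,0,0],[0,0,0],-1],
  [[0,0,0],[0,0,0],-1],
])

```text
time_s: 6.8
tcp_pos: [593.4, 213.7, 143.0]
eef_rot: [[0.012, 0.003, -1.0], [1.0, 0.002, 0.012], [0.002, -1.0, -0.003]]
force: [0.2, 0.1, -1.9]
grip_width: 42.5
```

```bash
python3 go.py 592.3 214.2 121.7 -0.7
```

```text
t 6.8 p [593.4 213.7 143. ] jaw 179.31 tilt 0.22 w 42.5 F [ 0.2  0.1 -1.9] q [ 38.  22. -14.   0. -55. -38.]
shift cm (tool) [0.05 2.13 0.12] shift cm in goal axes [0.05 2.13 0.11] turn [0.003 0.    0.002]
```

Call:
jog_arm([
  [[0.03,0.3,0.05],[0,0,0],-1],
  [[0,0.3,0],[0,0,0],-1],
  [[0,0.2,0],[0,0,0],-1],
  [[0,0.2,0],[0,0,0],-1],
  [[0,0,0],[0,0,0],-1],
  [[0,0,0],[0,0,0],-1],
])

```text
time_s: 7.3
tcp_pos: [592.4, 214.0, 131.8]
eef_rot: [[0.012, 0.002, -1.0], [1.0, 0.001, 0.012], [0.001, -1.0, -0.002]]
force: [0.4, -0.3, -2.7]
grip_width: 42.5
```

```bash
python3 go.py 592.3 214.2 121.7 -0.7
```

```text
t 7.3 p [592.4 214.  131.8] jaw 179.32 tilt 0.12 w 42.5 F [ 0.4 -0.3 -2.7] q [ 38.  22. -14.   0. -53. -38.]
shift cm (tool) [0.02 1.01 0.01] shift cm in goal axes [0.02 1.01 0.01] turn [0.002 0.    0.001]
```

Call:
jog_arm([
  [[0,0.2,0],[0,0,0],-1],
  [[0,0.2,0],[0,0,0],-1],
  [[0,0.2,0],[0,0,0],-1],
  [[0,0,0],[0,0,0],-1],
  [[0,0,0],[0,0,0],-1],
])

```text
time_s: 7.72
tcp_pos: [592.1, 213.9, 125.7]
eef_rot: [[0.012, 0.002, -1.0], [1.0, 0.001, 0.012], [0.001, -1.0, -0.002]]
force: [-1.5, 0.7, -2.0]
grip_width: 42.0
```

```bash
python3 go.py 592.3 214.2 121.7 -0.7
```

```text
t 7.72 p [592.1 213.9 125.7] jaw 179.31 tilt 0.1 w 42.0 F [-1.5  0.7 -2. ] q [ 38.  22. -15.   0. -53. -38.]
shift cm (tool) [ 0.03  0.4  -0.02] shift cm in goal axes [ 0.03  0.4  -0.02] turn [0.002 0.    0.001]
```

Almost no force, and the block is 6 mm into the pocket. Continuing down.

Call:
jog_arm([
  [[0,0.15,0],[0,0,0],-1],
  [[0,0.15,0],[0,0,0],-1],
  [[0,0.1,0],[0,0,0],-1],
  [[0,0,0],[0,0,0],-1],
  [[0,0,0],[0,0,0],-1],
])

```text
time_s: 8.13
tcp_pos: [592.1, 213.8, 121.8]
eef_rot: [[0.012, 0.001, -1.0], [1.0, 0.001, 0.012], [0.001, -1.0, -0.001]]
force: [-5.8, -0.5, 3.4]
grip_width: 42.8
```

```bash
python3 go.py 592.3 214.2 121.7 -0.7
```

```text
t 8.13 p [592.1 213.8 121.8] jaw 179.31 tilt 0.08 w 42.8 F [-5.8 -0.5  3.4] q [ 38.  23. -15.   0. -52. -38.]
shift cm (tool) [ 0.04  0.01 -0.02] shift cm in goal axes [ 0.04  0.01 -0.02] turn [0.001 0.    0.001]
```

Call:
jog_arm([
  [[0,0.1,0],[0,0,0],-1],
  [[0,0,0],[0,0,0],-1],
  [[0,0,0],[0,0,0],-1],
])

```text
time_s: 8.38
tcp_pos: [592.1, 213.8, 121.8]
eef_rot: [[0.012, 0.002, -1.0], [1.0, 0.001, 0.012], [0.001, -1.0, -0.002]]
force: [-7.4, -0.4, 8.8]
grip_width: 42.7
```

Call:
jog_arm([
  [[0,0,0],[0,0,0],-0.1],
  [[0,0,0],[0,0,0],0.3],
  [[0,0,0],[0,0,0],1],
  [[0,0,0],[0,0,0],1],
  [[0,0,0],[0,0,0],1],
  [[0,0,0],[0,0,0],1],
  [[0,0,0],[0,0,0],1],
  [[0,0,0],[0,0,0],1],
])

```text
time_s: 9.05
tcp_pos: [592.5, 214.0, 120.7]
eef_rot: [[0.012, 0.002, -1.0], [1.0, 0.001, 0.012], [0.001, -1.0, -0.002]]
force: [0.8, -0.7, 0.5]
grip_width: 85.5
```

```bash
python3 go.py 592.3 214.2 121.7 -0.7
```

```text
t 9.05 p [592.5 214.  120.7] jaw 179.31 tilt 0.13 w 85.5 F [ 0.8 -0.7  0.5] q [ 38.  23. -15.   0. -52. -38.]
shift cm (tool) [ 0.02 -0.1   0.02] shift cm in goal axes [ 0.02 -0.1   0.02] turn [0.002 0.    0.001]
```

The z force rose and TCP z stopped at 121.8 mm, where home is expected (121.7). I let go and now back off upward and towards the stand, then look.

Call:
jog_arm([
  [[0,-1,0],[0,0,0],1],
  [[0,-2,0],[0,0,0],1],
  [[0,-3.5,0],[0,0,0],1],
  [[0,-4,0],[0,0,0],1],
  [[-1,-4,0],[0,0,0],1],
  [[-4,0,0],[0,0,0],1],
  [[-4,0,0],[0,0,0],1],
  [[-4,0,0],[0,0,0],1],
  [[-4,0,0],[0,0,0],1],
  [[-4,0,0],[0,0,0],1],
  [[-4,0,0],[0,0,0],1],
  [[-4,0,0],[0,0,0],1],
])

```text
time_s: 10.05
tcp_pos: [588.3, -78.0, 266.8]
eef_rot: [[0.012, 0.003, -1.0], [1.0, 0.001, 0.012], [0.001, -1.0, -0.003]]
force: [1.5, -0.1, 0.2]
grip_width: 85.3
```

```bash
python3 go.py 539 -265.7 265 -13.2
python3 - <<'E'
from h import *
s=ctrl.camera("scene"); t=ctrl.camera("top"); np.save("scene2.npy",s); np.save("top2.npy",t)
f=cv2.convertScaleAbs(t,alpha=1.5); crop(f,95,150,220,225,6,"h2.png")
crop(cv2.convertScaleAbs(s,alpha=1.5),325,190,525,300,4,"h1.png")
a=np.radians(-.7);Rz=np.array([[np.cos(a),-np.sin(a),0],[np.sin(a),np.cos(a),0],[0,0,1]])
P=[Rz@np.array(q)+[592.3,214,84] for q in[(22,-36,28),(-22,-36,28),(-22,36,28),(8,36,28),(0,-12,28)]]
print("T",((proj("top",P)-[95,150]+.5)*6-.5).round().tolist()); print("S",((proj("scene",P)-[325,190]+.5)*4-.5).round().tolist())
E
```

```text
t 10.05 p [588.3 -78.  266.8] jaw 179.34 tilt 0.21 w 85.3 F [ 1.5 -0.1  0.2] q [ 11.  12.  -9.  -0. -68. -12.]
shift cm (tool) [-18.83   0.14   4.71] shift cm in goal axes [-19.4    0.18   0.51] turn [0.003 0.219 0.001]
T [[455.0, 96.0], [450.0, 225.0], [240.0, 229.0], [245.0, 142.0], [382.0, 162.0]]
S [[307.0, 225.0], [317.0, 146.0], [487.0, 182.0], [485.0, 237.0], [370.0, 197.0]]
```

View pics/h1.png

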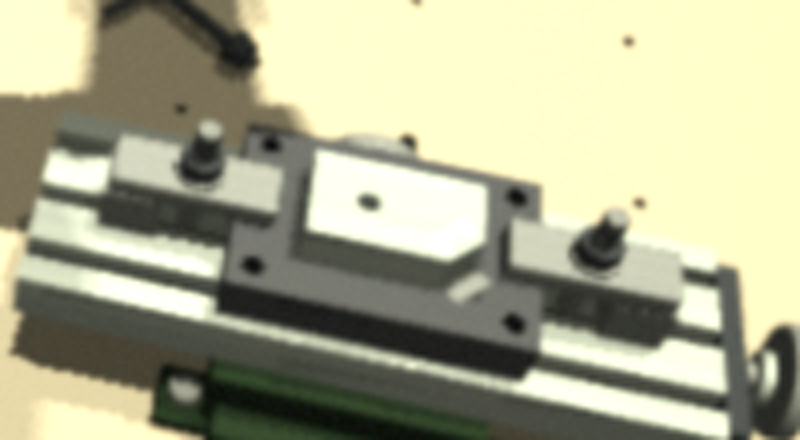

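View pics/h2.png

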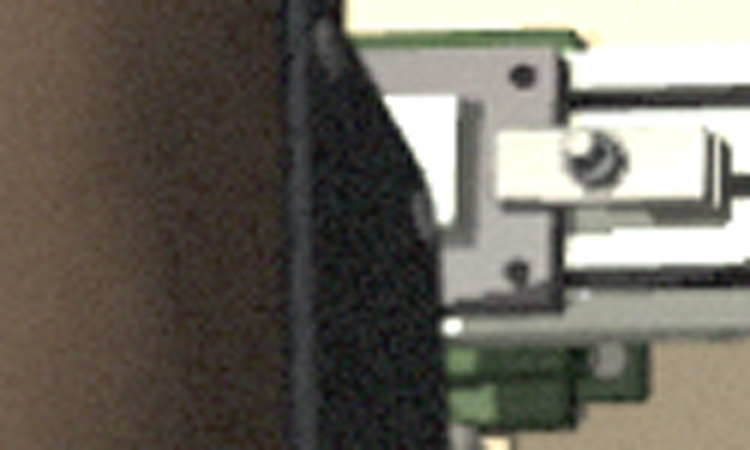

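The scene view shows the block flat in the pocket, cut corner at the insert, hole at crop (369,202), clamps clear. Now to the wrench.

Call:
jog_arm([
  [[-3.14,0,0.78],[0,0,0],1],
  [[-3.14,0,0.78],[0,0,0],1],
  [[-3.14,0,0.78],[0,0,0],1],
  [[-3.14,0,0.78],[0,0,0],1],
  [[-3.14,0,0.78],[0,0,0],1],
  [[-3.14,0,0.78],[0,0,0],1],
  [[0,0,0],[0,0.11,0],1],
  [[0,0,0],[0,0.109,0],1],
  [[0,0,0],[0,0,0],1],
  [[0,0,0],[0,0,0],1],
])

```text
time_s: 10.98
tcp_pos: [539.7, -263.9, 265.8]
eef_rot: [[0.226, 0.003, -0.974], [0.974, 0.001, 0.226], [0.001, -1.0, -0.002]]
force: [-0.5, 0.2, -0.6]
grip_width: 85.5
```

```bash
python3 go.py 539 -265.7 265 -13.2
python3 - <<'E'
from e import *
s=ctrl.camera("scene"); t=ctrl.camera("top"); np.save("scene3.npy",s); np.save("top3.npy",t)
f=cv2.convertScaleAbs(t,alpha=1.2); crop(f,95,150,220,225,6,"i2.png")
crop(cv2.convertScaleAbs(s,alpha=1.2),100,60,260,220,4,"i1.png")
g=t.mean(2).astype(float); c=lambda u,v:(95+u/6-.42,150+v/6-.42)
for nm,a,b in[("-x",(450,226),(240,230)),("-y",(455,96),(450,225)),("+y",(245,145),(240,229)),("+x",(290,98),(455,95))]: show(nm,edge(g,"top",c(*a),c(*b),112,w=2))
E
```

```text
t 10.98 p [ 539.7 -263.9  265.8] jaw 166.95 tilt 0.15 w 85.5 F [-0.5  0.2 -0.6] q [ -7.  13.  -8.  -0. -68.  -6.]
shift cm (tool) [-0.2   0.08  0.02] shift cm in goal axes [-0.2   0.08  0.02] turn [0.002 0.003 0.001]
-x [570.6 224.3] ang%90 -1.02 res 0.03
-y [591.1 177.2] ang%90 0.64 res 0.07
+y [585.3 250.3] ang%90 -3.01 res 0.18
+x [615.2 204.1] ang%90 -1.85 res 0.03
```

View pics/i1.png

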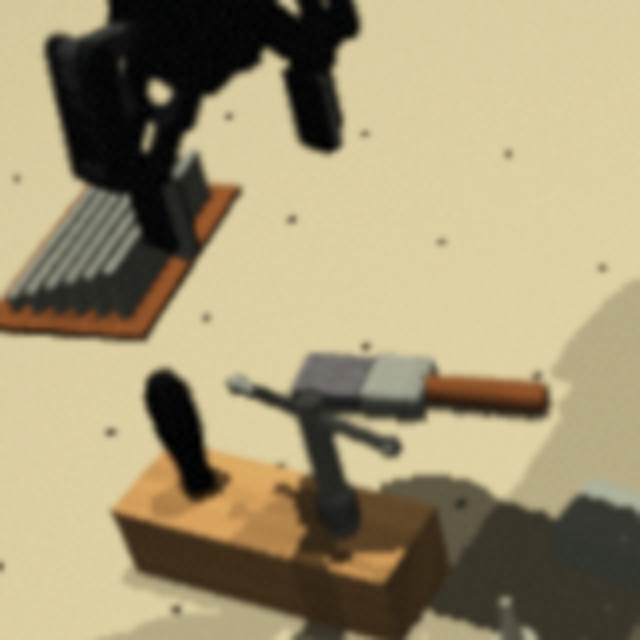

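View pics/i2.png

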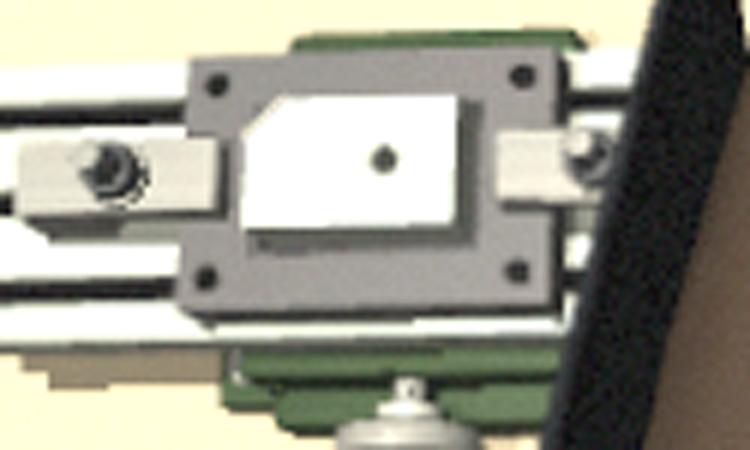

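The block's top face is square in the pocket, centre about (592.9, 213.8), hole at crop (384,159), which is within about 1 mm of nominal. The wrench stands clear at crop (315,400)–(338,520), with the fingers still above and beside it. Descending over it.

Call:
jog_arm([
  [[-0.2,2,0.02],[0,0.003,0],1],
  [[0,3,0],[0,0,0],1],
  [[0,3,0],[0,0,0],1],
  [[0,2,0],[0,0,0],1],
  [[0,0,0],[0,0,0],1],
  [[0,0,0],[0,0,0],1],
])

```text
time_s: 11.58
tcp_pos: [539.0, -265.4, 164.9]
eef_rot: [[0.229, -0.0, -0.973], [0.973, 0.001, 0.229], [0.001, -1.0, 0.0]]
force: [-0.1, -0.9, 0.8]
grip_width: 85.3
```

```bash
python3 go.py 539 -265.7 110 -13.2
python3 - <<'E'
from h import *
s=ctrl.camera("scene"); t=ctrl.camera("top")
crop(cv2.convertScaleAbs(s,alpha=1.3),110,80,230,220,5,"j1.png"); crop(cv2.convertScaleAbs(t,alpha=1.3),340,140,480,240,5,"j2.png")
E
```

```text
t 11.58 p [ 539.  -265.4  164.9] jaw 166.74 tilt 0.05 w 85.3 F [-0.1 -0.9  0.8] q [ -8.  18. -16.  -0. -56.  -6.]
shift cm (tool) [-0.03  5.49 -0.  ] shift cm in goal axes [-0.03  5.49 -0.  ] turn [-0.    -0.001  0.001]
```

View pics/j1.png

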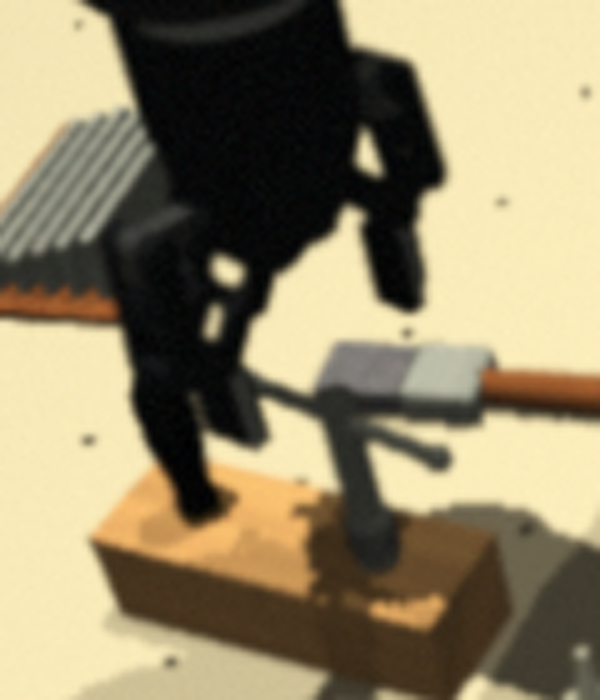

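The fingers straddle the wrench head in jaw direction, bar between them. Continuing down and closing.

Call:
jog_arm([
  [[-0.03,1.5,0],[0,0,0],1],
  [[0,1.5,0],[0,0,0],1],
  [[0,1.5,0],[0,0,0],1],
  [[0,0.95,0],[0,0,0],1],
  [[0,0,0],[0,0,0],1],
  [[0,0,0],[0,0,0],1],
])

```text
time_s: 12.18
tcp_pos: [539.7, -266.2, 111.7]
eef_rot: [[0.231, 0.003, -0.973], [0.973, 0.001, 0.231], [0.001, -1.0, -0.003]]
force: [-0.7, 0.2, 0.7]
grip_width: 85.5
```

```bash
python3 go.py 539 -265.7 110 -13.2
python3 - <<'E'
from h import *
s=ctrl.camera("scene"); t=ctrl.camera("top")
crop(cv2.convertScaleAbs(s,alpha=1.3),110,80,230,220,5,"k1.png"); crop(cv2.convertScaleAbs(t,alpha=1.3),340,140,480,240,5,"k2.png")
E
```

```text
t 12.18 p [ 539.7 -266.2  111.7] jaw 166.63 tilt 0.16 w 85.5 F [-0.7  0.2  0.7] q [ -8.  21. -19.  -0. -50.  -6.]
shift cm (tool) [0.03 0.17 0.08] shift cm in goal axes [0.03 0.17 0.08] turn [ 0.003 -0.003  0.001]
```

View pics/k1.png

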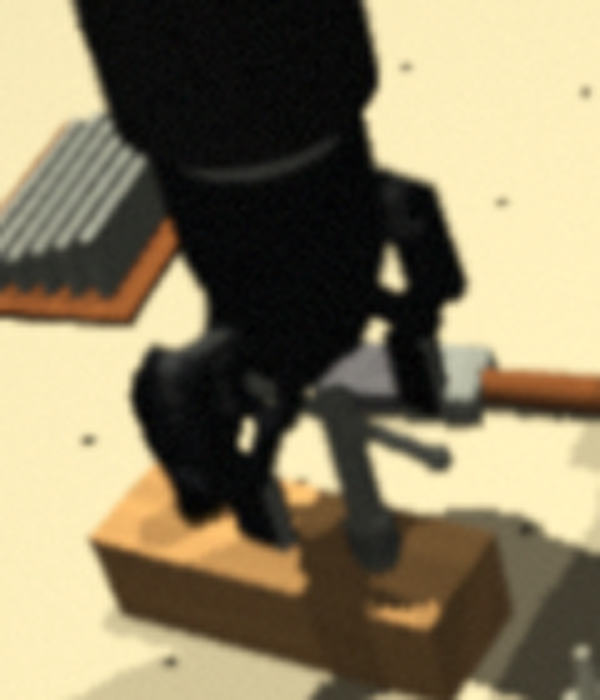

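The pads bracket the body below the bar. Closing.

Call:
jog_arm([
  [[0,0,0.05],[0,0,0],-1],
  [[0,0,0],[0,0,0],-1],
  [[0,0,0],[0,0,0],-1],
  [[0,0,0],[0,0,0],-1],
  [[0,0,0],[0,0,0],-1],
  [[0,0,0],[0,0,0],-1],
  [[0,0,0],[0,0,0],-1],
  [[0,0,0],[0,0,0],-1],
  [[0,0,0],[0,0,0],-1],
  [[0,0,0],[0,0,0],-1],
  [[0,0,0],[0,0,0],-1],
  [[0,0,0],[0,0,0],-1],
], newtons=60)

```text
time_s: 13.28
tcp_pos: [538.6, -265.9, 110.9]
eef_rot: [[0.232, 0.002, -0.973], [0.973, 0.001, 0.232], [0.001, -1.0, -0.002]]
force: [-2.5, 0.0, 5.4]
grip_width: 14.8
```

```bash
python3 go.py 539 -265.7 220 -13.2
```

```text
t 13.28 p [ 538.6 -265.9  110.9] jaw 166.6 tilt 0.12 w 14.8 F [-2.5  0.   5.4] q [ -8.  21. -19.  -0. -49.  -6.]
shift cm (tool) [  0.05 -10.91  -0.05] shift cm in goal axes [  0.03 -10.91  -0.03] turn [ 0.002 -0.004  0.001]
```

Call:
jog_arm([
  [[0,-0.5,0],[0,0,0],-1],
  [[0,-1,0],[0,0,0],-1],
  [[0,-1.5,0],[0,0,0],-1],
  [[0,-2,0],[0,0,0],-1],
  [[0,-2,0],[0,0,0],-1],
  [[0,-2,0],[0,0,0],-1],
  [[0,-2,0],[0,0,0],-1],
  [[0,-2,0],[0,0,0],-1],
  [[0,-2,0],[0,0,0],-1],
  [[0,-1,0],[0,0,0],-1],
  [[0,-0.5,0],[0,0,0],-1],
  [[0,0,0],[0,0,0],-1],
])

```text
time_s: 14.28
tcp_pos: [538.6, -266.1, 276.6]
eef_rot: [[0.232, 0.004, -0.973], [0.973, 0.001, 0.232], [0.002, -1.0, -0.003]]
force: [0.6, 0.7, -1.1]
grip_width: 15.0
```

```bash
python3 go.py 593 202 275 -13.2
python3 - <<'E'
from h import *
s=ctrl.camera("scene"); t=ctrl.camera("top"); np.save("scene4.npy",s); np.save("top4.npy",t)
crop(cv2.convertScaleAbs(s,alpha=1.3),110,60,230,200,5,"l1.png"); crop(cv2.convertScaleAbs(t,alpha=1.6),340,110,480,230,5,"l2.png")
E
```

```text
t 14.28 p [ 538.6 -266.1  276.6] jaw 166.59 tilt 0.22 w 15.0 F [ 0.6  0.7 -1.1] q [ -8.  13.  -7.  -0. -70.  -6.]
shift cm (tool) [46.79  0.22  5.57] shift cm in goal axes [46.81  0.16  5.4 ] turn [ 0.003 -0.004  0.002]
```

View pics/l1.png

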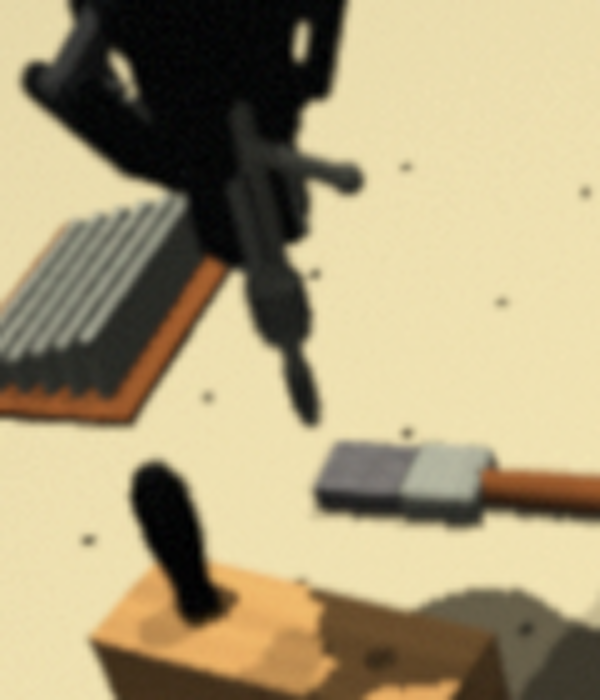

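View pics/l2.png

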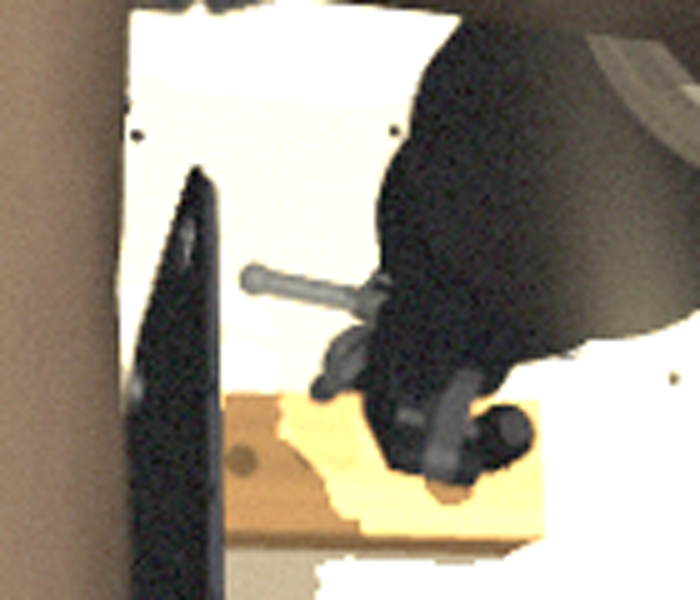

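The wrench is out of its hole, hanging in the fingers with its tip at scene crop (313,420) and top crop (320,390). I check tip position and tilt across both views.

```bash
cat > tri.py <<'E'
from h import *
def tri(ps,pt):
    (o1,r1),(o2,r2)=ray("scene",*ps),ray("top",*pt)
    k=np.linalg.lstsq(np.array([r1,-r2]).T,o2-o1,rcond=None)[0]; a,b=o1+r1*k[0],o2+r2*k[1]
    return (a+b)/2,np.linalg.norm(a-b)
E
python3 - <<'E'
from tri import *
o=np.array([538.6,-266.1,175.7])
P=[o,o+[0,0,40],o+[0,0,68]]
y=np.radians(-13.2); b=np.array([-np.sin(y),np.cos(y),0])*55+[0,0,118]; P.append(o+b)
print("S",((proj("scene",P)-[110,60]+.5)*5-.5).round().tolist()); print("T",((proj("top",P)-[340,110]+.5)*5-.5).round().tolist())
S=lambda u,v:(110+(u+.5)/5-.5,60+(v+.5)/5-.5); T=lambda u,v:(340+(u+.5)/5-.5,110+(v+.5)/5-.5)
print(tri(S(313,422),T(320,391)),tri(S(347,180),T(253,278)), b+o)
f=np.load("scene4.npy"); crop(cv2.convertScaleAbs(f,alpha=2.5),140,75,190,150,8,"n1.png")
f=np.load("top4.npy"); crop(cv2.convertScaleAbs(f,alpha=2.5),385,155,435,200,12,"n2.png")
E
```

```text
S [[310.0, 419.0], [285.0, 331.0], [267.0, 266.0], [357.0, 178.0]]
T [[317.0, 396.0], [346.0, 371.0], [368.0, 351.0], [239.0, 277.0]]
(array([ 539.80865255, -265.92925656,  175.53853748]), np.float64(3.1033309409939296)) (array([ 550.95157261, -216.84567174,  292.44230609]), np.float64(0.6834831138532123)) [ 551.15929786 -212.55316034  293.7       ]
```

View pics/n1.png

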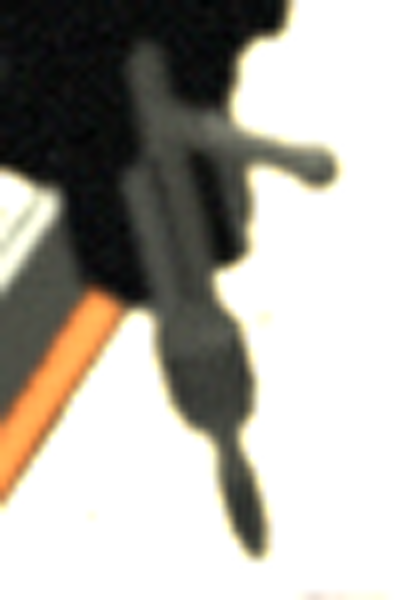

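View pics/n2.png

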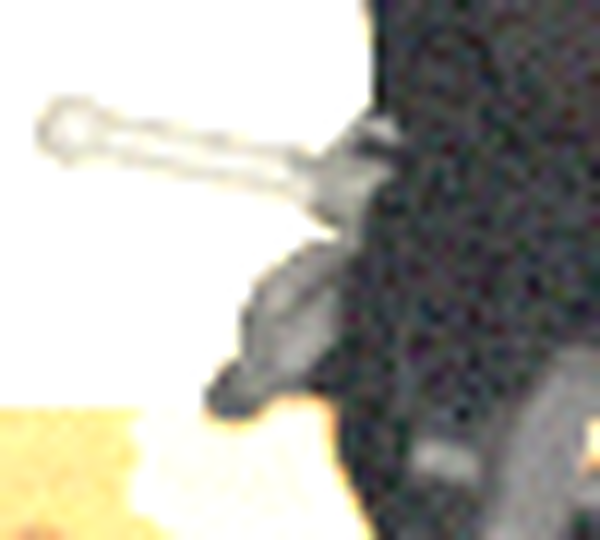

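The tip is within about 1–2 mm of the prediction, and the axis runs through the TCP. Now carry it over at tip height about 175 mm, well above the studs (134 mm).

Call:
jog_arm([
  [[0.8,0,0.1],[0,0,0],-1],
  [[1.6,0,0.2],[0,0,0],-1],
  [[2.2,0,0.26],[0,0,0],-1],
  [[2.2,0,0.26],[0,0,0],-1],
  [[2.2,0,0.26],[0,0,0],-1],
  [[2.2,0,0.26],[0,0,0],-1],
  [[2.2,0,0.26],[0,0,0],-1],
  [[2.2,0,0.26],[0,0,0],-1],
  [[2.2,0,0.26],[0,0,0],-1],
  [[2.2,0,0.26],[0,0,0],-1],
  [[2.2,0,0.26],[0,0,0],-1],
  [[2.2,0,0.26],[0,0,0],-1],
])

```text
time_s: 15.38
tcp_pos: [566.2, -20.5, 274.8]
eef_rot: [[0.232, 0.0, -0.973], [0.973, 0.001, 0.232], [0.001, -1.0, 0.0]]
force: [-0.1, 0.4, -1.7]
grip_width: 14.6
```

Call:
jog_arm([
  [[2.2,0,0.26],[0,0,0],-1],
  [[2.2,0,0.26],[0,0,0],-1],
  [[2.2,0,0.26],[0,0,0],-1],
  [[2.2,0,0.26],[0,0,0],-1],
  [[2.2,0,0.26],[0,0,0],-1],
  [[2.2,0,0.26],[0,0,0],-1],
  [[2.2,0,0.26],[0,0,0],-1],
  [[2.2,0,0.26],[0,0,0],-1],
  [[2,0,0.24],[0,0,0],-1],
  [[1.4,0,0.16],[0,0,0],-1],
  [[0.8,0,0.1],[0,0,0],-1],
  [[0,0,0],[0,0,0],-1],
])

```text
time_s: 16.38
tcp_pos: [592.0, 197.4, 275.3]
eef_rot: [[0.231, 0.001, -0.973], [0.973, 0.0, 0.231], [0.0, -1.0, -0.001]]
force: [-0.1, -0.4, -1.3]
grip_width: 14.4
```

```bash
python3 go.py 593 202 275 -13.4
python3 - <<'E'
from tri import *
S=lambda u,v:(325+(u+.5)/4-.5,190+(v+.5)/4-.5); T=lambda u,v:(95+(u+.5)/6-.5,150+(v+.5)/6-.5)
# hole centroid via dark mask in top3/scene3
for n,f,box in(("top","top3.npy",(150,168,168,184)),("scene","scene3.npy",(410,233,425,247))):
    im=np.load(f).mean(2); u0,v0,u1,v1=box; c=im[v0:v1,u0:u1]; w=np.clip(np.median(c)*.8-c,0,None); 
    yy,xx=np.mgrid[v0:v1,u0:u1]; u,v=(w*xx).sum()/w.sum(),(w*yy).sum()/w.sum(); print(n,u,v,onz(n,u,v,112),onz(n,u,v,109))
    p=proj(n,[[592.5,201.9,112]])[0]; print(" pred",p)
s=ctrl.camera("scene"); t=ctrl.camera("top"); np.save("scene5.npy",s); np.save("top5.npy",t)
crop(cv2.convertScaleAbs(s,alpha=1.5),325,105,505,285,4,"o1.png"); crop(cv2.convertScaleAbs(t,alpha=1.8),95,130,245,240,5,"o2.png")
E
```

```text
t 16.38 p [592.  197.4 275.3] jaw 166.67 tilt 0.05 w 14.4 F [-0.1 -0.4 -1.3] q [ 36.  15.  -5.   0. -70. -50.]
shift cm (tool) [0.47 0.03 0.  ] shift cm in goal axes [0.47 0.03 0.  ] turn [0.001 0.001 0.   ]
top 158.6010362694301 176.15544041450778 [592.94249162 201.41010156 112.        ] [593.74657578 202.35602461 109.        ]
 pred [158.35584162 176.37796342]
scene 416.8181369524985 240.11209130166566 [594.806961   201.81766512 112.        ] [592.24249943 202.36481332 109.        ]
 pred [416.95427226 239.06893028]
```

View pics/o1.png

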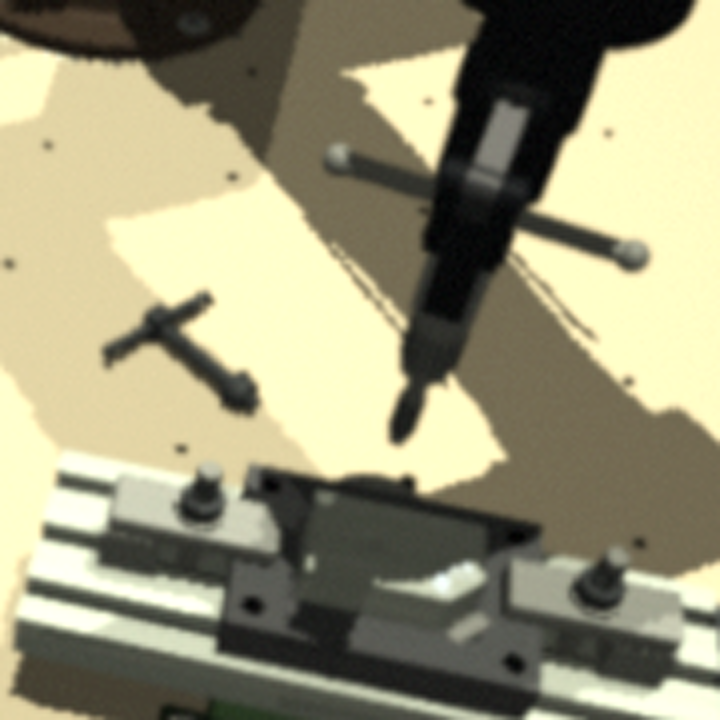

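View pics/o2.png

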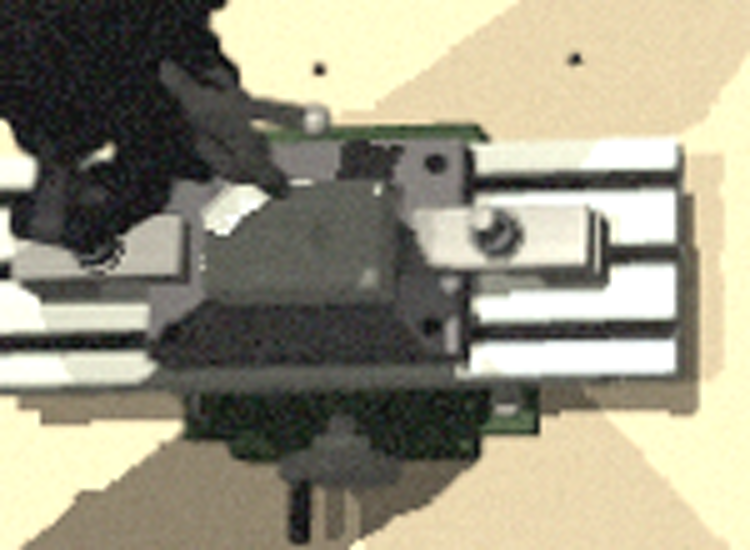

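Run:
```python
from tri import *
P=[[592.0,197.4,174.4],[592.0,197.4,214.4]]
print("S",((proj("scene",P)-[325,105]+.5)*4-.5).round().tolist()); print("T",((proj("top",P)-[95,130]+.5)*5-.5).round().tolist())
f=np.load("scene5.npy"); crop(cv2.convertScaleAbs(f,alpha=2),410,180,450,220,14,"p1.png")
f=np.load("top5.npy"); crop(cv2.convertScaleAbs(f,alpha=3),125,140,165,180,14,"p2.png")
print("S",((proj("scene",P)-[410,180]+.5)*14-.5).round().tolist()); print("T",((proj("top",P)-[125,140]+.5)*14-.5).round().tolist())
```

```text
S [[396.0, 435.0], [422.0, 363.0]]
T [[280.0, 193.0], [245.0, 163.0]]
S [[196.0, 475.0], [288.0, 223.0]]
T [[366.0, 402.0], [267.0, 318.0]]
```

View pics/p1.png

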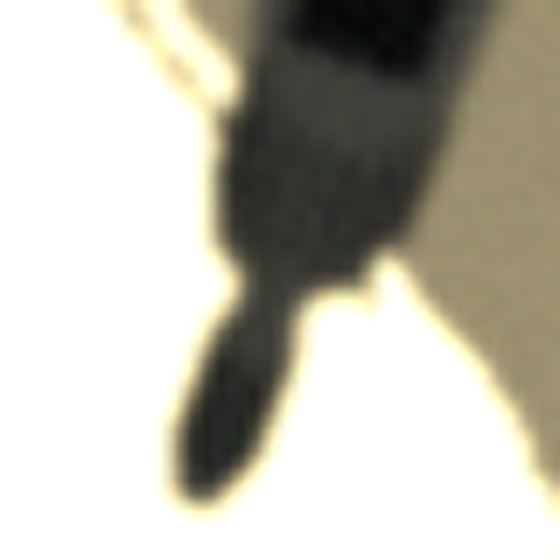

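View pics/p2.png

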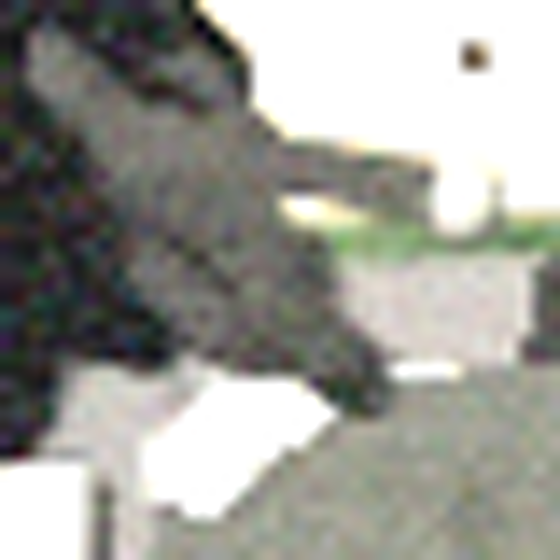

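The tip matches the prediction (scene within 0.7 px, top within about 0.5 px), so there is no slip. The hole is at about (592.9, 201.7). I centre and descend in stages.

Call:
jog_arm([
  [[0.2,0.5,0],[0,0,0],-1],
  [[0.23,0.7,0],[0,0,0],-1],
  [[0,0.8,0],[0,0,0],-1],
  [[0,0.7,0],[0,0,0],-1],
  [[0,0.6,0],[0,0,0],-1],
  [[0,0.4,0],[0,0,0],-1],
  [[0,0.3,0],[0,0,0],-1],
  [[0,0,0],[0,0,0],-1],
  [[0,0,0],[0,0,0],-1],
  [[0,0,0],[0,0,0],-1],
])

```text
time_s: 17.32
tcp_pos: [593.5, 200.4, 236.7]
eef_rot: [[0.232, 0.003, -0.973], [0.973, 0.001, 0.232], [0.002, -1.0, -0.002]]
force: [0.1, -0.1, -1.5]
grip_width: 14.2
```

```bash
python3 go.py 592.9 201.7 221 -13.35
python3 - <<'E'
from tri import *
s=ctrl.camera("scene"); t=ctrl.camera("top"); np.save("scene6.npy",s); np.save("top6.npy",t)
crop(cv2.convertScaleAbs(s,alpha=2),385,170,465,260,7,"q1.png"); crop(cv2.convertScaleAbs(t,alpha=2.5),125,140,190,200,10,"q2.png")
p=np.array(ctrl.get_obs()["tcp_pos"]); P=[p-[0,0,100.9],[592.9,201.7,112]]
print("S",((proj("scene",P)-[385,170]+.5)*7-.5).round().tolist()); print("T",((proj("top",P)-[125,140]+.5)*10-.5).round().tolist())
E
```

```text
t 17.32 p [593.5 200.4 236.7] jaw 166.6 tilt 0.17 w 14.2 F [ 0.1 -0.1 -1.5] q [ 37.  17.  -8.   0. -66. -50.]
shift cm (tool) [0.11 1.57 0.09] shift cm in goal axes [0.12 1.57 0.09] turn [ 0.002 -0.001  0.002]
S [[244.0, 425.0], [226.0, 488.0]]
T [[309.0, 333.0], [339.0, 366.0]]
```

View pics/q1.png

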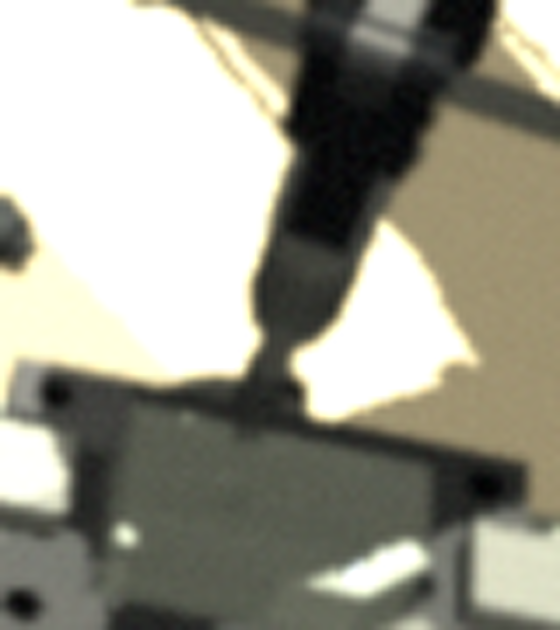

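View pics/q2.png

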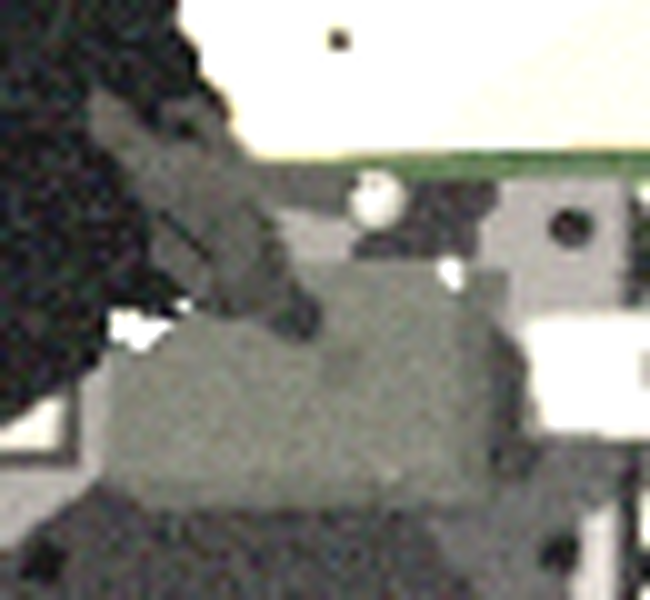

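The tip is now 24 mm above the block in both views, heading for the hole (faint at top crop (342,366)). Final slow descent.

Call:
jog_arm([
  [[0.1,0.3,0.04],[0,0,0],-1],
  [[0,0.3,0],[0,0,0],-1],
  [[0,0.3,0],[0,0,0],-1],
  [[0,0.2,0],[0,0,0],-1],
  [[0,0.2,0],[0,0,0],-1],
  [[0,0.1,0],[0,0,0],-1],
  [[0,0,0],[0,0,0],-1],
  [[0,0,0],[0,0,0],-1],
  [[0,0,0],[0,0,0],-1],
  [[0,0,0],[0,0,0],-1],
])

```text
time_s: 18.25
tcp_pos: [593.3, 201.4, 222.5]
eef_rot: [[0.232, 0.002, -0.973], [0.973, 0.001, 0.232], [0.002, -1.0, -0.002]]
force: [0.4, -0.5, -2.1]
grip_width: 15.1
```

```bash
python3 go.py 592.9 201.7 220 -13.35
python3 - <<'E'
from tri import *
s=ctrl.camera("scene"); t=ctrl.camera("top"); np.save("scene7.npy",s); np.save("top7.npy",t)
crop(cv2.convertScaleAbs(s,alpha=3),395,205,445,255,12,"r1.png"); crop(cv2.convertScaleAbs(t,alpha=3.5),135,150,185,200,12,"r2.png")
p=np.array(ctrl.get_obs()["tcp_pos"]); P=[p-[0,0,100.9],[592.9,201.7,112]]
print("S",((proj("scene",P)-[395,205]+.5)*12-.5).round().tolist()); print("T",((proj("top",P)-[135,150]+.5)*12-.5).round().tolist())
E
```

```text
t 18.25 p [593.3 201.4 222.5] jaw 166.59 tilt 0.15 w 15.1 F [ 0.4 -0.5 -2.1] q [ 37.  17.  -9.   0. -64. -50.]
shift cm (tool) [0.02 0.25 0.04] shift cm in goal axes [0.02 0.25 0.04] turn [ 0.002 -0.001  0.002]
S [[281.0, 375.0], [267.0, 416.0]]
T [[272.0, 304.0], [287.0, 320.0]]
```

View pics/r1.png

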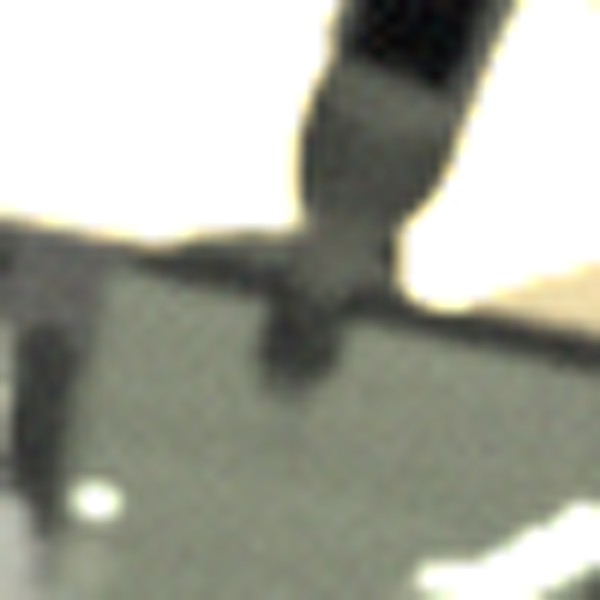

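View pics/r2.png

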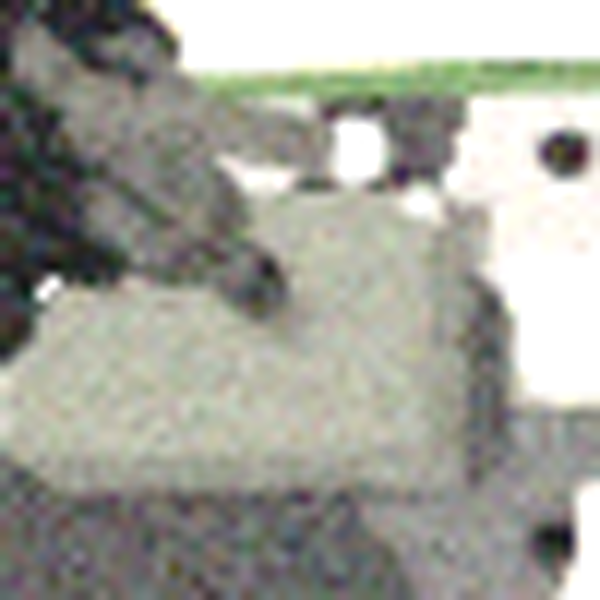

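The tip is right above the hole, with the predicted tip about 9.6 mm above the mouth. The tap's centre line agrees laterally with prediction to about 1 mm in both views. Last, a 1 mm trim down and a settle.

Call:
jog_arm([
  [[0,0.1,0],[0,0,0],-1],
  [[0,0,0],[0,0,0],-1],
  [[0,0,0],[0,0,0],-1],
  [[0,0,0],[0,0,0],-1],
  [[0,0,0],[0,0,0],-1],
  [[0,0,0],[0,0,0],-1],
  [[0,0,0],[0,0,0],-1],
  [[0,0,0],[0,0,0],-1],
  [[0,0,0],[0,0,0],-1],
  [[0,0,0],[0,0,0],-1],
])

```text
time_s: 19.18
tcp_pos: [593.1, 201.4, 221.3]
eef_rot: [[0.232, 0.002, -0.973], [0.973, 0.001, 0.232], [0.001, -1.0, -0.002]]
force: [-0.2, 0.1, -2.5]
grip_width: 14.9
```

```bash
python3 go.py 593.2 201.7 220 -13.35
python3 - <<'E'
from tri import *
s=ctrl.camera("scene"); t=ctrl.camera("top")
cv2.imwrite("pics/s_end.png",s); crop(cv2.convertScaleAbs(t,alpha=1.5),90,120,480,300,2,"t_end.png"); print(ctrl.get_obs()["qvel"])
E
python3 go.py
```

```text
t 19.18 p [593.1 201.4 221.3] jaw 166.59 tilt 0.13 w 14.9 F [-0.2  0.1 -2.5] q [ 37.  17.  -9.   0. -64. -50.]
shift cm (tool) [0.04 0.13 0.  ] shift cm in goal axes [0.04 0.13 0.  ] turn [ 0.002 -0.001  0.001]
[ 0.09668935 -0.04366509 -0.04575663  0.057785   -0.0637839   0.01017776]
t 19.28 p [593.1 201.3 221.3] jaw 166.59 tilt 0.13 w 14.2 F [ 0.7  0.1 -1.3] q [ 37.  17.  -9.   0. -64. -50.]
```

View pics/s_end.png

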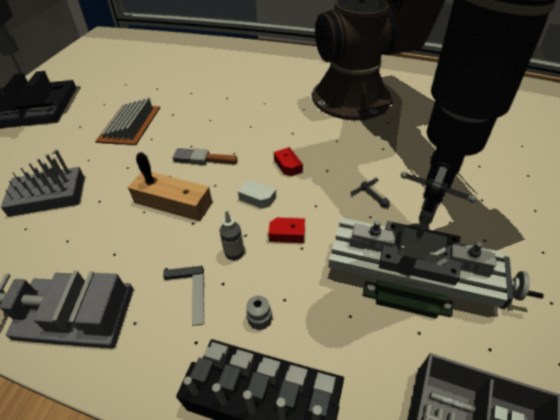

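The final picture shows the wrench held upright over the block at (425,215). The bystanders look unmoved: blank (257,193), bottle (232,238), countersink (145,165), chuck (258,312), brush (205,157), square (195,280) and key (370,190). The arm is still, so I hand in the job.

Run:
```python
from bench import ctrl
print(ctrl.close_job())
```

```text
the job is handed in; nothing more can be done
None
```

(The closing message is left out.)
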